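# Sort the tagged dumbbells and close up the case and drawer

### The arm

A 6-joint arm with a two-finger parallel gripper is mounted at the origin on the work surface. World frame = base frame: x ahead of the robot, y to its left, z up, the work surface at z = 0. Lengths are in mm, angles in degrees, forces in N, time in s.
With the tool pointing down it reaches from about 350 to 850 mm from the base axis. Payload 8.1 kg.
Tool frame: the origin (TCP) lies on the front face of the gripper's body, between the roots of the fingers; the fingertips stand r.finger_overhang ahead of it and the grasp point (between the pads) lies 54 mm ahead of it (r.finger_overhang is the distance from the TCP to the fingertips, in mm); y points along the fingers, z is the direction in which the jaws open and shut, and the axes are right-handed (so a half turn about y gives the same grasp; the last joint's range is limited). The gripper opens to 85 mm and grips with 20 to 120 N. Pads are 22 mm wide; open, the fingers measure 114 mm over their backs; the gripper's body (76 mm by 85 mm) begins 54 mm behind the grasp point. The pads swing forward as they close: fully open they stand 13 mm farther back than shut.
Start: joints at [68.044, 7.471, 85.268, -0, 87.261, -4.893], TCP at [176.029, 573.602, 303.892] pointing down, gripper open.
Joint ranges: [-169.43, 169.43], [-51.17, 129.36], [1.28, 143.12], [-76.62, 256.62], [0, 156.53], [-152.29, 152.29]. Speed limits (degrees/s): [136.94, 136.94, 159.86, 180, 180, 180].

### API

Orientations are given as [roll, pitch, yaw] about the fixed x, y, z axes, in that order (R = Rz(yaw) Ry(pitch) Rx(roll)).
In Python, from bench import r gives the robot as it stands. The module is installed in compiled form; this text tells all that it offers.
- The arm moves only by the tool arm_command, never from a script. Its argument "increments" is a list of rows, each a list of 6 numbers: the shift along the tool's x, y, z in m, then the turn, a rotation vector about the tool's x, y, z in rad. In form: [[tx, ty, tz, wx, wy, wz], ...]. A call has exactly 10 rows; each row is the pose to reach, as a shift and turn from the pose commanded when the call began, along the tool's axes at that moment; what a row does not reach only later rows make up. A row lasts 1/8 s, in which the tool goes at most 62.5 mm and 10.7 degrees, less where a joint would pass 70% of its speed; a pose out of reach is approached as far as the arm can. A call with a gripper value outside its range is refused whole. "jaw" is the gripper's target within -1 to 1 (shut at 1, half-way at 0, fully open at -1), set as the call begins (left out, the last holds). The fingers move at their own pace and stop on an object; "force" is the grip in N (left out, the last holds). Time passes only in rows, so rows that repeat a pose let the fingers close, or fill a call up. It gives the time, the measured TCP pose, the force and the opening at its end, in the units of the state.
- r.sense(): the state, without advancing time (a new reading comes with each control period).
- r.snapshot(name): name is "scene" or "top" or "wrist"; returns the picture (420x560x3 uint8, red, green, blue); there is no depth.
- r.camera_model(name): a dict with "intrinsics" (3x3 intrinsics, pixels), "cam_to_world" (4x4, takes a point from camera to world coordinates). Camera axes: x right, y down, z forward; pixel columns grow to the right and rows downward; lengths in mm; the calibration is good to about 2 mm. A picture is of the moment at which its call begins: read the wrist's pose just before it. camera_model takes no time and is no camera call; for the wrist camera it gives the pose at the moment of the call.
- r.hand_in(): hands the job in, once; it reports no verdict.
Trained networks look in the newest picture that a camera, given by its name, has taken for a name from the list of things; names that differ only in an ending like _2 or _b are one class to them, and where a whole thing is asked for, a point or a joint stands for the part that bears it (a point fixed in the world has none). Each returns a list of dicts, best first, with "conf" (0 to 1); they miss things now and then, are a little off and sometimes report something else, mostly with a low value. They report only what shows in the picture. A call takes as long as a camera call. They do not tell look-alikes from the thing itself.
- r.trace(camera, target): "mask" (420x560 bool, what is visible of it) and "position" ([column, row] in pixels, amid what is visible of it).
- r.spot_point(camera, target): "position" ([column, row] in pixels: a listed point, or the origin of a listed thing).
The state is a dict: "time": time; "joint_pos": joint angles; "qd": joint speeds; "joint_efforts": joint torques, N m; "tool_pos": TCP position; "tcp_rot": TCP orientation; "ft_force": force on the tool from outside, world axes, zero at the start; "wrist_torque": the same for the moment, N m; "finger_gap": finger opening in mm.
Only numpy, scipy, OpenCV 4.12 (cv2) and the standard library are available. Lean on these libraries where they do the work, as an engineer would, in place of code of your own. Each camera call takes 0.05 s, during which the arm holds its last target.

### The job

Pack up the tagged dumbbells: lay every green-banded one flat in the grey case and every red-banded one flat in the drawer, side by side and not stacked; the plain one has no band and stays out. Once the green ones are in, shut the case's lid fully with its clamp still up, and only then swing the clamp all the way down onto the lid; also push the drawer fully shut. Leave the plain dumbbell, the clip collars, the push-up handle and the dish where they are.

Things in the scene. Friction and masses are not known exactly. Their poses are not given: they have to be found in the camera images.
- green_1: Green-tagged dumbbell: purple vinyl, 130 mm long, 0.4 to 0.7 kg, two hexagonal heads (36 mm long, 46 mm across flats, 53 mm across corners) on a round bar 26 mm in diameter and 58 mm long; each head carries a green band all round and a green end disc. Origin at its centre (mid-bar, 23 mm above what it lies on), x axis along the bar. Absent in some starts
- green_2: Green-tagged dumbbell: purple vinyl, 130 mm long, 0.4 to 0.7 kg, two hexagonal heads (36 mm long, 46 mm across flats, 53 mm across corners) on a round bar 26 mm in diameter and 58 mm long; each head carries a green band all round and a green end disc. Origin at its centre (mid-bar, 23 mm above what it lies on), x axis along the bar. Absent in some starts
- green_3: Green-tagged dumbbell: purple vinyl, 130 mm long, 0.4 to 0.7 kg, two hexagonal heads (36 mm long, 46 mm across flats, 53 mm across corners) on a round bar 26 mm in diameter and 58 mm long; each head carries a green band all round and a green end disc. Origin at its centre (mid-bar, 23 mm above what it lies on), x axis along the bar. Absent in some starts
- red_1: Red-tagged dumbbell: purple vinyl, 130 mm long, 0.4 to 0.7 kg, two hexagonal heads (36 mm long, 46 mm across flats, 53 mm across corners) on a round bar 26 mm in diameter and 58 mm long; each head carries a red band all round and a red end disc. Origin at its centre (mid-bar, 23 mm above what it lies on), x axis along the bar. Absent in some starts
- red_2: Red-tagged dumbbell: purple vinyl, 130 mm long, 0.4 to 0.7 kg, two hexagonal heads (36 mm long, 46 mm across flats, 53 mm across corners) on a round bar 26 mm in diameter and 58 mm long; each head carries a red band all round and a red end disc. Origin at its centre (mid-bar, 23 mm above what it lies on), x axis along the bar. Absent in some starts
- case: Grey plastic carrying case fixed on the counter, an open box 190 mm (x) by 250 mm (y) by 62 mm high, walls and floor 6 mm thick, inside 178 by 238 mm: room for three dumbbells side by side, bars along x. Origin at the centre of its underside, z up, its front wall (with the clamp) faces its own -x. A 210 mm water bottle stands 200 mm or more behind its far wall
- lid (a joint): Blue lid, a plate 190 x 250 x 8 mm hinged on the case's far (+x) top edge; angle in rad: 0 = shut flat on the rim, 1.57 = upright, stop at 1.7; starts about upright. A stiff hinge (0.2 N m) keeps it where it is left, so push it all the way down. A black knob (28 mm wide, 43 mm high) stands on the outer face, 30 mm from the free edge at mid width; push beside it
- lid_hinge (a point): Point on the lid's hinge line, at mid width, 95 mm from the case's origin along case +x and 62.5 mm above it; with the lid shut the plate runs from here along case -x with its outer face 8 mm above this point
- clamp (a joint): Hold-down clamp, a steel arm 100 mm long (20 mm wide, 12 mm thick, yellow sleeve 26 x 16 mm on its outer 45 mm); angle in rad: 0 = down, along case +x on top of the shut lid, 1.57 = straight up, 1.8 = stop, leaning out from the case. Starts about upright and stays where left (0.1 N m to turn)
- clamp_hinge (a point): The clamp's pivot, on a bracket before the case's front wall, at (-117, -60, 82) mm in the case's frame; the pivot line runs along case y and the arm's centre line starts here
- clamp_tip (a point): Centre of the free end of the clamp arm, 100 mm from its pivot
- unit: Low aluminium drawer unit fixed on the counter, 280 mm (x) by 250 mm (y) by 98 mm high, one drawer in its front, which faces its own -x. Origin at the middle of its front's foot, on the counter; x points into the unit. The shut drawer's front face stands at the origin's x
- drawer (a joint): The drawer's opening in m: 0 = shut, grows as it slides out along the unit's -x, up to 0.197; starts 0.165 to 0.19 open. Slides with 4 N of friction and 10 N s/m of damping, stays where left
- drawer_handle (a point): Middle of the drawer's steel bar handle, 60 mm above the counter: a round bar 11 mm thick and 120 mm long along y, 35 mm before the drawer's front face
- drawer_floor (a point): Point on the drawer's inner floor (22 mm above the counter), moves with the drawer; axes as the unit's. The floor reaches 75 mm before it (-x, to the drawer's front), 160 mm behind it and 104 mm to either side; walls 54 mm high. A dumbbell centred here in x with its bar along x lies in the open part, clear of the unit's top. Room for two side by side
- plain: Plain purple dumbbell without any band, else the same as the tagged ones, lying among them; leave it on the counter. Origin at its centre, x axis along the bar
- collar_1: Spring clip collar, black ring 60 mm across with two orange grips, 22 mm high, lying beyond the dumbbells; leave it. Origin under the ring's centre, grips along its x
- collar_2: The other clip collar of the pair, lying beside it; leave it. Origin under the ring's centre
- pushup: Black push-up handle, 150 by 100 mm, 116 mm high, beyond the dumbbells; leave it. Origin at the centre of its underside
- dish: White ceramic dish, 100 mm across, 35 mm high, standing on top of the drawer unit; leave it. Origin at the centre of its underside
Not all that is in view belongs to the job. Leave any orange or white look-alike of the green_3 alone.

How it is judged:
By the outcome, as a careful person would: the job done as asked, in the order asked, and still so for the second after the job is handed in, with the robot touching nothing.
Of green_1, green_2, green_3, red_1, red_2 only 3 to 5 are there at a start; the rules pass over those that are not, and their reading is None.
At some moment in a run one of green_1, green_2, green_3, red_1, red_2 may be knocked a few centimetres aside while the robot is not near it.
It also fails if it takes over 210 s, if anything falls off the work surface, if the arm or the gripper's body presses on something with over 40 N, if the wrist force passes 120 N, or if a joint passes its speed limit or range.

## Working session

There is one attempt and no reset: what is moved stays moved. The work goes in short steps, Python scripts to look and compute and a tool call to move; the robot and the scene stay as the last step left them, time stands still between calls to the robot, and variables do not carry over. Pictures are saved under pics/ and viewed, and the job is handed in when it is done.

Besides the shell and the picture viewer there is one more tool, called after "Emit:" as a command line: name --pt "numbers of a row" for each row, then --argument value for the rest. arm_command: Moves the arm, as the interface text tells. Its arguments: {"type":"object","properties":{"increments":{"type":"array","items":{"type":"array","items":{"type":"number"}}},"jaw":{"type":"number"},"force":{"type":"number"}},"required":["increments"]}

```bash
mkdir -p pics; ls; python3 - <<'E'
from bench import r
import cv2
print(r.sense(), r.finger_overhang)
for n in ["scene","top","wrist"]:
    im=r.snapshot(n); cv2.imwrite(f"pics/a_{n}.png",im[:,:,::-1])
    m=r.camera_model(n); print(n,m["intrinsics"],m["cam_to_world"])
E
```

```text
pics
{'time': 0.0, 'joint_pos': array([ 6.80451461e+01,  7.51521866e+00,  8.53308948e+01, -1.54214736e-03,
        8.72604668e+01, -4.89255749e+00]), 'qd': array([ 0.07071502, -0.04164671, -0.02241398,  0.05468151,  0.01296795,
        0.01516724]), 'joint_efforts': array([ 4.15105296e-04, -5.69375253e+01, -5.00582600e+01, -1.64774301e-04,
        1.37943242e-02,  2.52898792e-05]), 'tool_pos': array([175.86994739, 573.2056514 , 302.82766267]), 'tcp_rot': array([-9.01063233e+01,  7.55532607e-03, -1.70622282e+01]), 'ft_force': array([0.59957783, 0.17493132, 0.65050868]), 'wrist_torque': array([ 0.03815179, -0.07098634, -0.00902682]), 'finger_gap': 85.32721226989582} 72.6
scene [[516.80078585   0.         279.91631858]
 [  0.         516.80078585 208.97117077]
 [  0.           0.           1.        ]] [[-8.68652726e-01  3.63216368e-01 -3.36921818e-01  8.92201888e+02]
 [ 4.95409971e-01  6.32199462e-01 -5.95728799e-01  6.43052689e+02]
 [-3.37665856e-03 -6.84395873e-01 -7.29102796e-01  8.98481114e+02]
 [ 0.00000000e+00  0.00000000e+00  0.00000000e+00  1.00000000e+00]]
top [[529.77146012   0.         282.95685979]
 [  0.         529.77146012 211.98711479]
 [  0.           0.           1.        ]] [[-2.85886691e-02 -9.94342467e-01  1.02302231e-01  3.77490356e+02]
 [-9.99573364e-01  2.78256294e-02 -8.87827332e-03  9.73735269e+00]
 [ 5.98142024e-03 -1.02512403e-01 -9.94713743e-01  1.44276491e+03]
 [ 0.00000000e+00  0.00000000e+00  0.00000000e+00  1.00000000e+00]]
wrist [[376.20084278   0.         279.29851567]
 [  0.         376.20084278 211.87128201]
 [  0.           0.           1.        ]] [[ 2.92630456e-01  9.17656547e-01  2.68838014e-01  1.08129401e+02]
 [ 9.56223995e-01 -2.80310247e-01 -8.40347306e-02  5.95240960e+02]
 [-1.75697061e-03  2.81660482e-01 -9.59512525e-01  3.73431893e+02]
 [ 0.00000000e+00  0.00000000e+00  0.00000000e+00  1.00000000e+00]]
```

View pics/a_top.png

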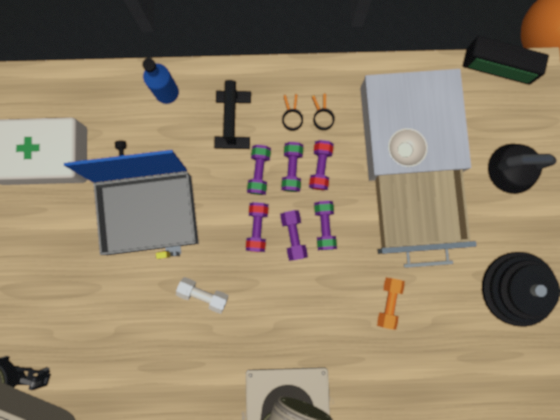

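View pics/a_scene.png

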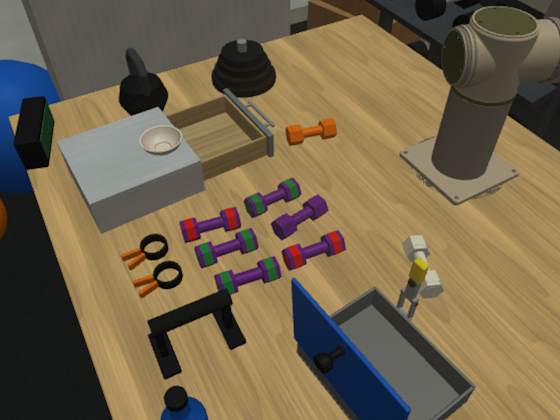

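View pics/a_wrist.png

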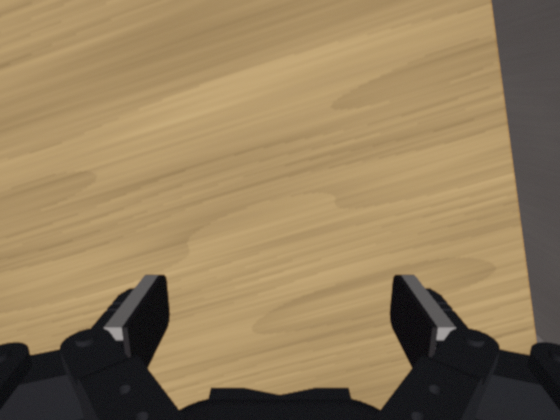

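```bash
cat > h.py <<'E'
from bench import r
import numpy as np, cv2
def snap(n,f=None):
    m=r.camera_model(n); im=r.snapshot(n)
    if f: cv2.imwrite(f"pics/{f}.png",im[:,:,::-1])
    return im,m
def ray(m,p,z):
    K=m["intrinsics"];T=m["cam_to_world"]
    d=T[:3,:3]@np.linalg.solve(K,[p[0],p[1],1.]);o=T[:3,3]
    return o+d*(z-o[2])/d[2]
def proj(m,P):
    T=m["cam_to_world"];c=T[:3,:3].T@(np.asarray(P,float)-T[:3,3]);q=m["intrinsics"]@c
    return q[:2]/q[2]
def axis(m,mask,z=23):
    # medial axis at height z: min area rect
    ys,xs=np.nonzero(mask)
    pts=np.array([ray(m,(x,y),z)[:2] for x,y in zip(xs,ys)],np.float32)
    (c,s,a)=cv2.minAreaRect(pts)
    if s[0]<s[1]: a+=90
    a=(a+90)%180-90
    return np.array(c),sorted(s),a,pts.mean(0)
def crop(im,x0,y0,x1,y1,k,f): 
    cv2.imwrite(f"pics/{f}.png",cv2.resize(im[y0:y1,x0:x1,::-1],None,fx=k,fy=k,interpolation=cv2.INTER_CUBIC))
E
python3 - <<'E'
from h import *
im,m=snap("top")
crop(im,230,120,360,270,4,"b_top")
for d in r.trace("top","green_1")+[None]+r.trace("top","red_1")+[None]+r.trace("top","plain"):
    if d is None: print('--');continue
    c,s,a,mn=axis(m,d["mask"])
    px=im[d["mask"]].astype(int); g=((px[:,1]>px[:,0]+25)&(px[:,1]>px[:,2]+10)).sum(); rd=((px[:,0]>px[:,1]+60)&(px[:,0]>px[:,2]+60)).sum()
    print(round(d["conf"],2),np.round(d["position"]),c.round(1),np.round(s),round(a,1),mn.round(1),g,rd,len(px))
for n in ["case","unit","lid","clamp","drawer","lid_hinge","clamp_hinge","clamp_tip","drawer_handle","drawer_floor"]:
    print(n,[(round(d["conf"],2),np.round(d["position"],1)) for d in r.spot_point("top",n)] )
E
```

```text
0.92 [256. 169.] [643.9  60.6] [ 55. 140.] -8.1 [642.3  60.9] 215 0 806
0.9 [201. 294.] [310.9 219.5] [ 55. 136.] 66.3 [310.6 219.3] 0 0 827
0.79 [326. 223.] [ 486.8 -113.6] [ 55. 134.] 2.4 [ 487.2 -113.6] 225 0 785
0.66 [388. 304.] [ 274.2 -279.9] [ 53. 133.] -12.8 [ 273.2 -279.8] 0 666 767
--
0.88 [321. 164.] [ 651.6 -109.5] [ 58. 141.] -8.7 [ 652.  -108.9] 0 250 839
0.82 [256. 226.] [487.3  70.3] [ 55. 133.] -5.3 [486.3  69.9] 0 248 772
0.49 [164. 255.] [421.1 319. ] [20. 46.] -80.3 [420.3 319.8] 0 0 117
0.4 [230. 118.] [796.4 129.5] [101. 201.] -3.6 [790.6 132.4] 0 0 1553
--
0.66 [291. 235.] [463.8 -28.2] [ 55. 134.] 9.4 [463.6 -28.3] 0 0 759
case [(0.87, array([148.5, 218.4])), (0.27, array([289.6, 161.1]))]
unit [(0.77, array([412.1, 183.9])), (0.52, array([151.6, 215.3])), (0.21, array([406. , 151.5]))]Traceback (most recent call last):
  File "<stdin>", line 10, in <module>
ValueError: it knows: case, clamp_hinge, clamp_tip, collar, dish, drawer_floor, drawer_handle, green, lid_hinge, plain, pushup, red, unit
```

View pics/b_top.png

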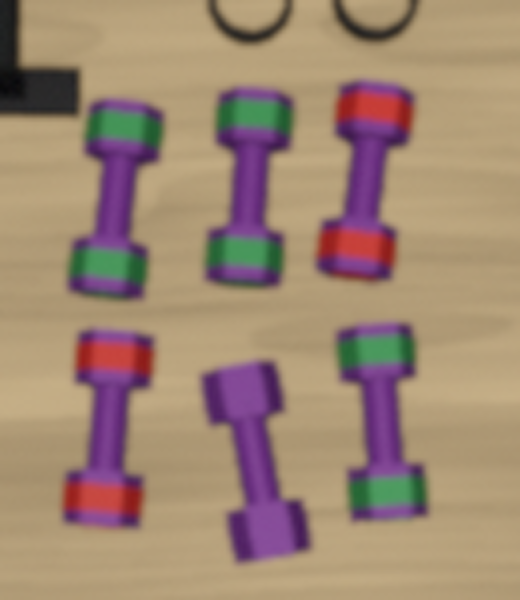

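```bash
python3 - <<'E'
from h import *
im,m=snap("top")
crop(im,60,135,210,270,5,"c_case"); crop(im,355,60,485,280,2.7,"c_unit")
for n in ["case","unit","lid_hinge","clamp_hinge","clamp_tip","drawer_handle","drawer_floor"]:
    print(n,[(round(d["conf"],2),np.round(d["position"],1)) for d in r.spot_point("top",n)] )
hsv=cv2.cvtColor(im,cv2.COLOR_RGB2HSV)
for nm,lo,hi in [("green",(40,70,40),(85,255,255)),("red",(0,150,60),(5,255,255)),("red2",(172,150,60),(180,255,255)),("purple",(125,60,30),(165,255,255))]:
    k=cv2.inRange(hsv,lo,hi); n,l,st,ce=cv2.connectedComponentsWithStats(k)
    for i in range(1,n):
        if st[i,4]>40: print(nm,st[i,4],ce[i].round(1),ray(m,ce[i],36)[:2].round(1))
E
```

```text
case [(0.62, array([146.7, 217.1])), (0.48, array([291.2, 117.7]))]
unit [(0.84, array([413.7, 183.9]))]
lid_hinge [(0.73, array([327.3, 224.1])), (0.73, array([231.4, 120.3])), (0.7, array([141.5, 176.4]))]
clamp_hinge [(0.48, array([169., 251.]))]
clamp_tip [(0.59, array([161.7, 252.2]))]
drawer_handle [(0.59, array([428.7, 261. ]))]
drawer_floor [(0.74, array([419.8, 215.1]))]
green 753 [502.5  70.2] [ 897.5 -618.1]
green 238 [ 27.4 147.6] [715.7 680.7]
green 111 [293.  148.3] [694.5 -35. ]
green 110 [260.7 151.3] [688.5  52.5]
green 115 [291.  182.8] [600.2 -26.7]
green 117 [256.8 185.8] [594.7  65.3]
green 116 [323.4 207.2] [ 532.  -111.2]
green 122 [326.3 242.6] [ 437.3 -115.6]
red 72 [323.2 146.8] [ 696.4 -116.8]
red 68 [319.  180.9] [ 603.3 -101.9]
red 75 [257.9 208.8] [532.5  63.7]
red 78 [255.  244.1] [438.7  73.7]
purple 47 [323.8 141.7] [ 710.3 -118.9]
purple 301 [321.2 162.8] [ 652.5 -109.6]
purple 293 [292.  164.8] [649.4 -30.9]
purple 296 [258.7 167.8] [643.7  59.1]
purple 70 [318.  186.1] [589.3 -98.8]
purple 57 [290.5 188.2] [585.6 -24.9]
purple 62 [255.7 191.1] [580.5  68.5]
purple 44 [322.9 202.1] [ 545.8 -110.4]
purple 50 [258.2 203.8] [546.   62.7]
purple 687 [293.4 234.9] [460.2 -28.8]
purple 299 [324.9 224.7] [ 485.1 -113.6]
purple 312 [256.6 226.2] [486.1  68.3]
purple 48 [326.5 247.7] [ 423.8 -115.5]
purple 58 [255.  249.3] [424.9  74. ]
```

View pics/c_case.png

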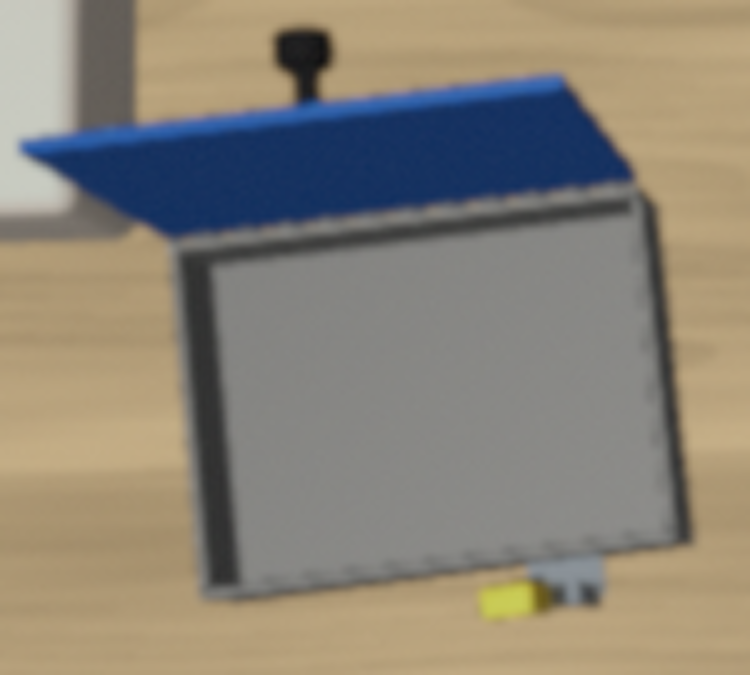

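View pics/c_unit.png

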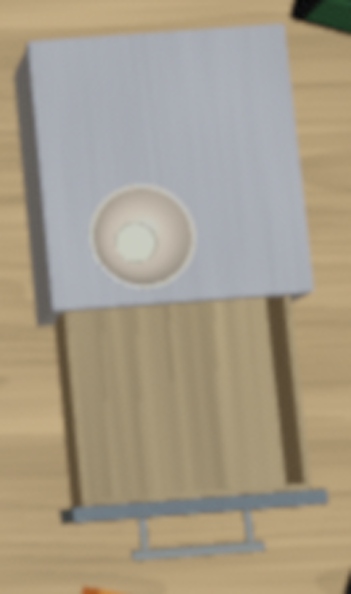

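```bash
python3 - <<'E'
from h import *
m=r.camera_model("top")
f=lambda p,k,o,z:ray(m,(np.array(p)/k+o-0.0),z)[:2].round(1)
print("case",[f(p,5,(60,135),62) for p in [(203,600),(175,243),(640,182),(683,545)]])
U=[f(p,2.7,(355,60),98) for p in [(28,42),(284,24),(312,290),(53,311)]]
print("unit",U)
print("handle",[f(p,2.7,(355,60),60) for p in [(133,553),(263,545)]])
print("front",[f(p,2.7,(355,60),90) for p in [(75,516),(327,492)]])
print("floor inner",[f(p,2.7,(355,60),22) for p in [(82,500),(285,483)]])
def inv(name,z):
    print(name,ray(m,r.spot_point("top",name)[0]["position"],z).round(1))
inv("case",0);inv("drawer_floor",22);inv("unit",0);inv("drawer_handle",60);inv("clamp_hinge",82);inv("clamp_tip",182)
print(ray(m,(141.5,176.4),62).round(1))
s,ms=snap("scene")
for n,z in [("case",0),("drawer_floor",22),("drawer_handle",60),("clamp_hinge",82),("unit",0),("lid_hinge",62.5)]:
    for d in r.spot_point("scene",n): print(n,round(d["conf"],2),d["position"].round(),ray(ms,d["position"],z).round(1))
E
```

```text
case [array([420.6, 473.3]), array([608.3, 489.2]), array([634.1, 244.8]), array([442.1, 224.4])]
unit [array([ 869.5, -228.7]), array([ 881. , -479.1]), array([ 617.8, -489.3]), array([ 604.3, -240.8])]
handle [array([ 372.8, -314. ]), array([ 376.9, -439.9])]
front [array([ 409.2, -254. ]), array([ 425.1, -493.9])]
floor inner [array([ 426.5, -274.9]), array([ 437.6, -478. ])]
case [522.3 369.2   0. ]
drawer_floor [ 504.8 -371.9   22. ]
unit [ 593.6 -365.7    0. ]
drawer_handle [ 380.9 -378.2   60. ]
clamp_hinge [425.3 292.   82. ]
clamp_tip [419.4 288.6 182. ]
[624.1 367.2  62. ]Traceback (most recent call last):
  File "<stdin>", line 16, in <module>
AttributeError: 'list' object has no attribute 'round'. Did you mean: 'count'?
```

```bash
cat >> h.py <<'E'
from scipy.spatial.transform import Rotation as Ro
def plan(*wps):
    """wps: (x,y,z,yaw,nrows) TCP, tool down. prints rows rel. to present measured pose"""
    s=r.sense(); p=s["tool_pos"]; R0=Ro.from_euler("xyz",s["tcp_rot"],degrees=True)
    cur=(p,R0); out=[]
    for x,y,z,yaw,n in wps:
        R1=Ro.from_euler("xyz",[-90,0,yaw],degrees=True); t=np.array([x,y,z],float)
        rv=(cur[1].inv()*R1).as_rotvec()
        for k in range(1,n+1):
            a=k/n
            q=cur[0]+(t-cur[0])*a; R=cur[1]*Ro.from_rotvec(rv*a)
            out.append(list(np.r_[np.round(R0.inv().apply(q-p)/1000,3),np.round((R0.inv()*R).as_rotvec(),2)]+0.0))
        cur=(t,R1)
    print("t",round(s["time"],2),"tcp",p.round(1),s["tcp_rot"].round(1),"gap",round(s["finger_gap"],1),"F",s["ft_force"].round(1))
    for i,o in enumerate(out):
        print((" [" if i%10 else "\n[")+",".join(f"{v:g}" for v in o)+"]",end=",")
    print()
def bells(z=36,im=None,m=None):
    if im is None: im,m=snap("top")
    hsv=cv2.cvtColor(im,cv2.COLOR_RGB2HSV); res=[]
    for nm,rg in [("green",[((40,70,40),(85,255,255))]),("red",[((0,150,60),(5,255,255)),((172,150,60),(180,255,255))])]:
        k=sum(cv2.inRange(hsv,*q) for q in rg); n,l,st,ce=cv2.connectedComponentsWithStats(k)
        c=[(ray(m,ce[i],z)[:2],ce[i]) for i in range(1,n) if 40<st[i,4]<235]
        for i in range(len(c)):
            for j in range(i+1,len(c)):
                d=c[i][0]-c[j][0]; L=np.hypot(*d)
                if 86<L<103:
                    if d[0]<0:d=-d
                    res.append((nm,((c[i][0]+c[j][0])/2).round(1),round(np.degrees(np.arctan2(d[1],d[0])),1),round(L,1),((c[i][1]+c[j][1])/2).round()))
    for q in res: print(*q)
    return res
E
python3 - <<'E'
from h import *
bells()
plan((642,59,250,-8,17),(642,59,190,-8,3))
E
```

```text
green [691.5   8.8] -86.1 87.7 [277. 150.]
green [647.4 -30.9] -5.0 94.7 [292. 166.]
green [641.7  59. ] -7.9 94.6 [259. 169.]
green [597.5  19.4] -86.6 92.4 [274. 184.]
green [ 484.7 -113.6] 2.4 94.9 [325. 225.]
red [ 650.  -109.2] -9.5 94.6 [321. 164.]
red [485.7  68.5] -6.1 94.4 [257. 226.]
t 1.3 tcp [176.  573.6 303.9] [-90.   -0.  -17.1] gap 85.4 F [ 0.5 -0.3 -0.2]

[0.035,0.003,-0.021,0,-0.01,0], [0.07,0.006,-0.042,0,-0.02,0], [0.105,0.01,-0.063,0,-0.03,0], [0.14,0.013,-0.084,0,-0.04,0], [0.175,0.016,-0.104,0,-0.05,0], [0.211,0.019,-0.125,0,-0.06,0], [0.246,0.022,-0.146,0,-0.07,0], [0.281,0.025,-0.167,0,-0.07,0], [0.316,0.029,-0.188,0,-0.08,0], [0.351,0.032,-0.209,0,-0.09,0],
[0.386,0.035,-0.23,0,-0.1,0], [0.421,0.038,-0.251,0,-0.11,0], [0.456,0.041,-0.272,0,-0.12,0], [0.491,0.044,-0.293,0,-0.13,0], [0.526,0.048,-0.313,0,-0.14,0], [0.561,0.051,-0.334,0,-0.15,0], [0.596,0.054,-0.355,0,-0.16,0], [0.596,0.074,-0.355,0,-0.16,0], [0.596,0.094,-0.355,0,-0.16,0], [0.596,0.114,-0.355,0,-0.16,0],
```

Emit:
arm_command --pt "0.04 0 -0.024 0 -0.02 0" --pt "0.085 0 -0.05 0 -0.03 0" --pt "0.13 0 -0.08 0 -0.05 0" --pt "0.18 0 -0.11 0 -0.06 0" --pt "0.23 0 -0.14 0 -0.08 0" --pt "0.28 0 -0.17 0 -0.1 0" --pt "0.33 0 -0.2 0 -0.11 0" --pt "0.38 0 -0.23 0 -0.13 0" --pt "0.43 0.01 -0.26 0 -0.15 0" --pt "0.47 0.02 -0.28 0 -0.16 0" --jaw -0.4 --force 60

```text
time: 2.55
tool_pos: [544.6, 165.9, 284.0]
tcp_rot: [-90.0, -0.1, -7.9]
ft_force: [-0.1, 0.7, 0.1]
finger_gap: 59.8
```

```bash
python3 - <<'E'
from h import *
im,m=snap("top","d_top"); bells(im=im,m=m)
plan((642,59,190,-8,4),(642,59,78,-8,5),(642,59,78,-8,1))
E
```

```text
green [691.5   8.8] -86.1 87.7 [277. 150.]
green [647.4 -30.9] -5.0 94.7 [292. 166.]
green [641.6  58.9] -7.8 94.7 [259. 169.]
green [597.5  19.3] -86.6 92.2 [274. 184.]
green [ 484.7 -113.5] 2.5 94.8 [325. 225.]
red [ 650.1 -109.2] -9.5 94.7 [321. 164.]
red [485.7  68.3] -6.1 94.3 [257. 226.]
t 2.6 tcp [546.8 162.4 282. ] [-90.2  -0.1  -8. ] gap 59.9 F [-2.5 -4.2 -1.6]

[0.027,0.023,-0.022,0,0,0], [0.054,0.046,-0.044,0,0,0], [0.082,0.069,-0.067,0,0,0], [0.109,0.092,-0.089,0,0,0], [0.109,0.115,-0.089,0,0,0], [0.109,0.137,-0.089,0,0,0], [0.109,0.16,-0.089,0,0,0], [0.109,0.182,-0.089,0,0,0], [0.109,0.204,-0.088,0,0,0], [0.109,0.204,-0.088,0,0,0],
```

Emit:
arm_command --pt "0.03 0.02 -0.024 0 0 0" --pt "0.07 0.04 -0.05 0 0 0" --pt "0.1 0.07 -0.08 0 0 0" --pt "0.113 0.09 -0.094 0 0 0" --pt "0.113 0.12 -0.094 0 0 0" --pt "0.113 0.15 -0.094 0 0 0" --pt "0.113 0.18 -0.094 0 0 0" --pt "0.113 0.195 -0.094 0 0 0" --pt "0.113 0.205 -0.094 0 0 0" --pt "0.113 0.205 -0.094 0 0 0"

```text
time: 3.85
tool_pos: [642.2, 59.4, 78.8]
tcp_rot: [-90.0, 0.0, -7.9]
ft_force: [0.0, 0.5, -0.1]
finger_gap: 59.6
```

```bash
python3 - <<'E'
from h import *
print(r.sense()["tool_pos"],r.sense()["ft_force"])
im,m=snap("wrist","e_w"); print(r.sense()["tool_pos"])
E
```

```text
[642.1952394   59.44237422  78.84301623] [ 0.02396099  0.45832977 -0.05188406]
[642.68229828  59.46053339  79.64937277]
```

View pics/e_w.png

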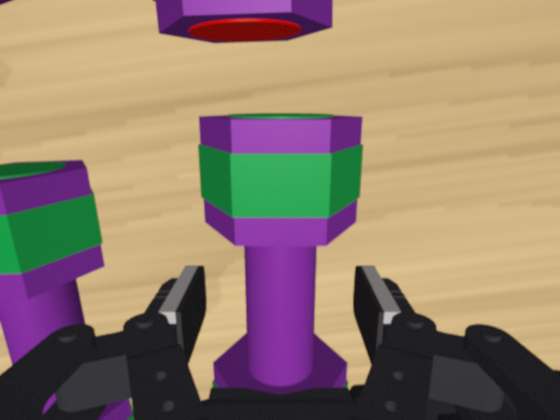

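The fingers straddle the green-banded bar, centred at about (280,310); closing.

Emit:
arm_command --pt "0 0 0 0 0 0" --pt "0 0 0 0 0 0" --pt "0 0 0 0 0 0" --pt "0 0 0 0 0 0" --pt "0 0 0 0 0 0" --pt "0 -0.02 0 0 0 0" --pt "0 -0.05 0 0 0 0" --pt "0 -0.09 0 0 0 0" --pt "0 -0.13 0 0 0 0" --pt "0 -0.15 0 0 0 0" --jaw 1

```text
time: 5.15
tool_pos: [643.1, 59.3, 232.4]
tcp_rot: [-90.0, -0.2, -7.9]
ft_force: [0.0, -0.5, -4.6]
finger_gap: 24.3
```

```bash
python3 - <<'E'
from h import *
plan((520,433,230,4.9,10))
E
```

```text
t 5.15 tcp [643.1  59.3 232.4] [-90.   -0.2  -7.9] gap 24.3 F [ 0.  -0.5 -4.6]

[-0.017,0,0.035,0,-0.02,0], [-0.035,0,0.071,0,-0.04,0], [-0.052,0.001,0.106,0,-0.07,0], [-0.069,0.001,0.141,0,-0.09,0], [-0.087,0.001,0.177,0,-0.11,0], [-0.104,0.001,0.212,0,-0.13,0], [-0.121,0.001,0.247,0,-0.16,0], [-0.139,0.002,0.283,0,-0.18,0], [-0.156,0.002,0.318,0,-0.2,0], [-0.173,0.002,0.353,0,-0.22,0],
```

Emit:
arm_command --pt "-0.03 0 0.02 0 -0.02 0" --pt "-0.07 0 0.05 0 -0.04 0" --pt "-0.11 0 0.09 0 -0.07 0" --pt "-0.14 0 0.13 0 -0.09 0" --pt "-0.16 0 0.18 0 -0.11 0" --pt "-0.17 0 0.23 0 -0.13 0" --pt "-0.172 0 0.28 0 -0.16 0" --pt "-0.172 0 0.32 0 -0.18 0" --pt "-0.172 0 0.345 0 -0.2 0" --pt "-0.172 0 0.353 0 -0.22 0"

```text
time: 6.4
tool_pos: [519.6, 433.7, 227.6]
tcp_rot: [-90.1, 0.1, 4.8]
ft_force: [-0.7, -1.2, -4.7]
finger_gap: 24.0
```

```bash
python3 - <<'E'
from h import *
im,m=snap("scene","f_s"); im,m=snap("wrist","f_w")
plan((520,433,86,4.9,10))
E
```

```text
t 6.5 tcp [519.9 432.7 227.9] [-90.1   0.1   4.8] gap 24.0 F [-0.1 -0.8 -4.7]

[0,0.014,0,0,0,0], [0,0.028,0,0,0,0], [0,0.043,0,0,0,0], [0,0.057,0,0,0,0], [0,0.071,0,0,0,0], [0,0.085,0,0,0,0], [0,0.099,0,0,0,0], [0,0.114,0,0,0,0], [0,0.128,0,0,0,0], [0,0.142,0,0,0,0],
```

View pics/f_w.png

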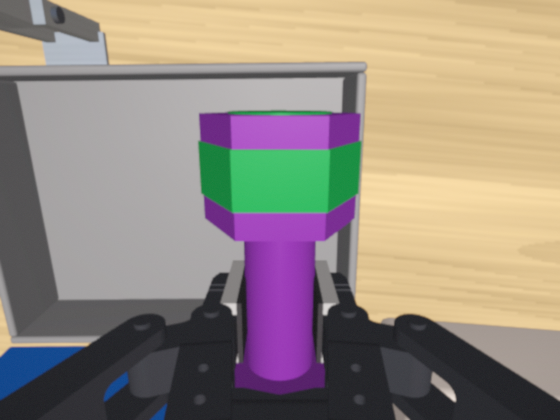

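View pics/f_s.png

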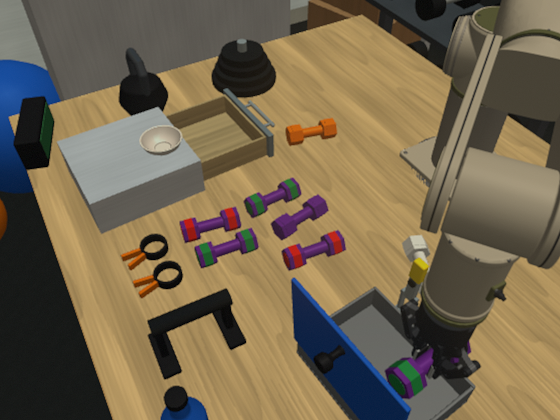

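```bash
python3 - <<'E'
from h import *
m=r.camera_model("wrist")
for p in [(366,66),(12,338),(357,320),(2,68)]: print(p,ray(m,p,62).round(1))
E
```

```text
(366, 66) [424.7 476.4  62. ]
(12, 338) [629.6 247.7  62. ]
(357, 320) [593.6 495.2  62. ]
(2, 68) [443.9 262.8  62. ]
```

Emit:
arm_command --pt "0 0.03 0 0 0 0" --pt "0 0.06 0 0 0 0" --pt "0 0.09 0 0 0 0" --pt "0 0.11 0 0 0 0" --pt "0 0.125 0 0 0 0" --pt "0 0.135 0 0 0 0" --pt "0 0.141 0 0 0 0" --pt "0 0.141 0 0 0 0" --pt "0 0.141 0 0 0 0" --pt "0 0.141 0 0 0 0"

```text
time: 7.75
tool_pos: [520.7, 433.0, 88.7]
tcp_rot: [-90.0, -0.1, 4.7]
ft_force: [-0.8, 0.5, -4.6]
finger_gap: 24.2
```

Emit:
arm_command --pt "0 0 0 0 0 0" --pt "0 0 0 0 0 0" --pt "0 0 0 0 0 0" --pt "0 0 0 0 0 0" --pt "0 -0.02 0 0 0 0" --pt "0 -0.06 0 0 0 0" --pt "0 -0.1 0 0 0 0" --pt "0 -0.13 0 0 0 0" --pt "0 -0.145 0 0 0 0" --pt "0 -0.145 0 0 0 0" --jaw 0

```text
time: 9.0
tool_pos: [520.9, 433.1, 234.8]
tcp_rot: [-89.9, -0.1, 4.7]
ft_force: [-0.2, 0.5, -0.8]
finger_gap: 42.7
```

```bash
python3 - <<'E'
from h import *
im,m=snap("wrist","g_w")
im,m=snap("top","g_t");bells(im=im,m=m)
plan((647,-31,200,-5,10))
E
```

```text
green [647.4 -30.9] -5.0 94.7 [292. 166.]
green [520.8 426.6] 6.9 95.5 [122. 217.]
green [ 484.7 -113.6] 2.4 94.9 [325. 225.]
red [ 650.1 -109.4] -9.3 94.6 [321. 164.]
red [485.7  68.4] -6.3 94.4 [257. 226.]
t 9.1 tcp [519.8 432.4 231.6] [-90.1   0.1   4.7] gap 43.0 F [-0.  -0.  -0.1]

[0.009,0.003,-0.047,0,0.02,0], [0.018,0.006,-0.094,0,0.03,0], [0.027,0.01,-0.142,0,0.05,0], [0.035,0.013,-0.189,0,0.07,0], [0.044,0.016,-0.236,0,0.08,0], [0.053,0.019,-0.283,0,0.1,0], [0.062,0.022,-0.331,0,0.12,0], [0.071,0.026,-0.378,0,0.14,0], [0.08,0.029,-0.425,0,0.15,0], [0.089,0.032,-0.472,0,0.17,0],
```

View pics/g_w.png

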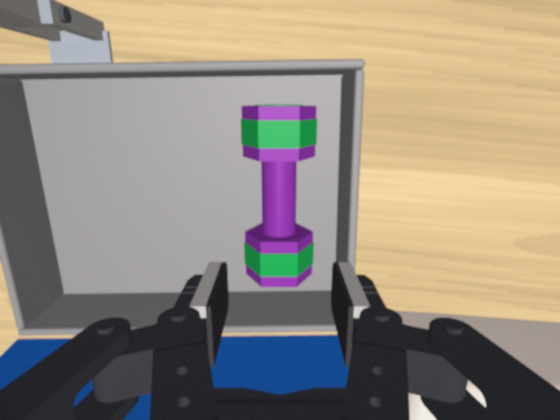

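Emit:
arm_command --pt "0 0 -0.03 0 0.02 0" --pt "0 0 -0.075 0 0.03 0" --pt "0 0 -0.125 0 0.05 0" --pt "0.01 0 -0.175 0 0.07 0" --pt "0.02 0 -0.23 0 0.08 0" --pt "0.03 0 -0.285 0 0.1 0" --pt "0.05 0 -0.34 0 0.12 0" --pt "0.07 0.01 -0.39 0 0.14 0" --pt "0.08 0.01 -0.44 0 0.15 0" --pt "0.088 0.02 -0.47 0 0.17 0" --jaw -0.4

```text
time: 10.35
tool_pos: [646.5, -31.2, 211.2]
tcp_rot: [-90.0, 0.1, -5.2]
ft_force: [-0.1, 0.5, 0.2]
finger_gap: 59.9
```

Emit:
arm_command --pt "0 0.01 0 0 0 0" --pt "0 0.02 0 0 0 0" --pt "0 0.05 0 0 0 0" --pt "0 0.08 0 0 0 0" --pt "0 0.1 0 0 0 0" --pt "0 0.12 0 0 0 0" --pt "0 0.13 0 0 0 0" --pt "0 0.134 0 0 0 0" --pt "0 0.134 0 0 0 0" --pt "0 0.134 0 0 0 0"

```text
time: 11.6
tool_pos: [647.3, -28.7, 79.9]
tcp_rot: [-90.0, -0.1, -5.0]
ft_force: [-0.2, -0.5, 0.2]
finger_gap: 59.9
```

```bash
python3 - <<'E'
from h import *
im,m=snap("wrist","i_w")
s=r.sense();print(s["tool_pos"],s["tcp_rot"],s["ft_force"])
E
```

```text
[647.27376018 -28.68192105  79.95035132] [-90.00406745  -0.09442015  -5.03791837] [ 0.42491066  0.14294781 -0.16854931]
```

View pics/i_w.png

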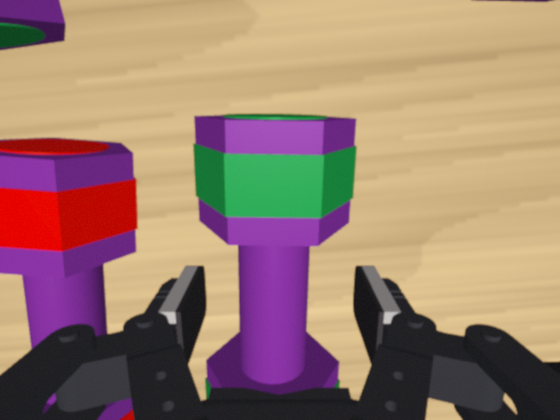

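Green bar at about (273,310) sits between the pads; grasp and lift.

Emit:
arm_command --pt "0 0 0 0 0 0" --pt "0 0 0 0 0 0" --pt "0 0 0 0 0 0" --pt "0 0 0 0 0 0" --pt "0 0 0 0 0 0" --pt "0 -0.02 0 0 0 0" --pt "0 -0.05 0 0 0 0" --pt "0 -0.09 0 0 0 0" --pt "0 -0.13 0 0 0 0" --pt "0 -0.15 0 0 0 0" --jaw 1

```text
time: 12.9
tool_pos: [647.4, -28.3, 232.2]
tcp_rot: [-90.0, -0.2, -5.0]
ft_force: [0.6, 0.6, -5.7]
finger_gap: 24.3
```

```bash
python3 - <<'E'
from h import *
plan((526,358,230,4.9,10))
E
```

```text
t 12.9 tcp [647.4 -28.3 232.2] [-90.   -0.2  -5. ] gap 24.3 F [ 0.6  0.6 -5.7]

[-0.015,0,0.037,0,-0.02,0], [-0.031,0,0.075,0,-0.03,0], [-0.046,0.001,0.112,0,-0.05,0], [-0.062,0.001,0.15,0,-0.07,0], [-0.077,0.001,0.187,0,-0.09,0], [-0.093,0.001,0.225,0,-0.1,0], [-0.108,0.001,0.262,0,-0.12,0], [-0.124,0.001,0.299,0,-0.14,0], [-0.139,0.002,0.337,0,-0.16,0], [-0.155,0.002,0.374,0,-0.17,0],
```

Emit:
arm_command --pt "-0.03 0 0.025 0 -0.02 0" --pt "-0.07 0 0.06 0 -0.04 0" --pt "-0.1 0 0.1 0 -0.06 0" --pt "-0.13 0 0.15 0 -0.08 0" --pt "-0.145 0 0.2 0 -0.1 0" --pt "-0.155 0 0.25 0 -0.12 0" --pt "-0.155 0 0.3 0 -0.14 0" --pt "-0.155 0 0.34 0 -0.16 0" --pt "-0.155 0 0.365 0 -0.17 0" --pt "-0.155 0 0.374 0 -0.17 0"

```text
time: 14.15
tool_pos: [524.1, 358.9, 227.7]
tcp_rot: [-90.0, 0.1, 4.8]
ft_force: [-0.5, -1.0, -6.2]
finger_gap: 24.2
```

Emit:
arm_command --pt "0 0.02 0 0 0 0" --pt "0 0.05 0 0 0 0" --pt "0 0.08 0 0 0 0" --pt "0 0.105 0 0 0 0" --pt "0 0.125 0 0 0 0" --pt "0 0.135 0 0 0 0" --pt "0 0.141 0 0 0 0" --pt "0 0.141 0 0 0 0" --pt "0 0.141 0 0 0 0" --pt "0 0.141 0 0 0 0"

```text
time: 15.4
tool_pos: [525.5, 358.0, 88.8]
tcp_rot: [-90.0, -0.1, 4.7]
ft_force: [-0.5, 0.6, -5.6]
finger_gap: 24.4
```

```bash
python3 - <<'E'
from h import *
im,m=snap("wrist","j_w")
plan((526,358,87,4.9,10))
E
```

```text
t 15.45 tcp [525.4 357.9  88.7] [-90.   -0.1   4.7] gap 24.3 F [ 0.2 -0.9 -5. ]

[0,0,0,0,0,0], [0,0,0,0,0,0], [0,0.001,0,0,0,0], [0,0.001,0,0,0,0], [0,0.001,0,0,0,0], [0,0.001,0,0,0,0], [0,0.001,0,0,0,0], [0,0.001,0,0,0,0], [0.001,0.002,0,0,0,0], [0.001,0.002,0,0,0,0],
```

View pics/j_w.png

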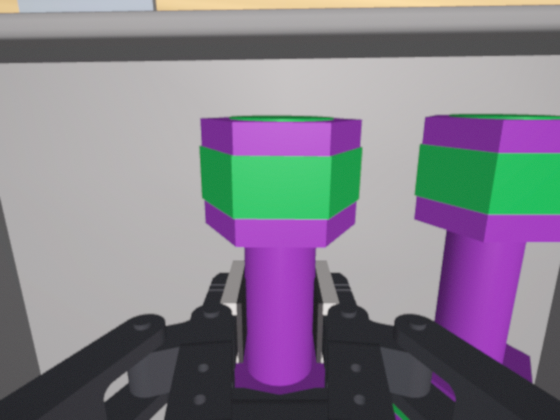

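Second green dumbbell is side by side with the first, with a gap (360–420 px). Lower 2 mm, release, rise.

Emit:
arm_command --pt "0 0.002 0 0 0 0" --pt "0 0.002 0 0 0 0" --pt "0 0.002 0 0 0 0" --pt "0 0.002 0 0 0 0" --pt "0 -0.02 0 0 0 0" --pt "0 -0.06 0 0 0 0" --pt "0 -0.1 0 0 0 0" --pt "0 -0.13 0 0 0 0" --pt "0 -0.14 0 0 0 0" --pt "0 -0.14 0 0 0 0" --jaw 0

```text
time: 16.7
tool_pos: [525.3, 357.8, 229.0]
tcp_rot: [-90.0, -0.1, 4.7]
ft_force: [-0.4, -0.6, -0.7]
finger_gap: 43.0
```

```bash
python3 - <<'E'
from h import *
im,m=snap("wrist","k_w")
im,m=snap("top","k_t");bells(im=im,m=m)
plan((485,-113,210,2,10))
E
```

```text
green [527.2 349.9] 12.4 96.7 [151. 214.]
green [ 484.7 -113.6] 2.4 94.9 [325. 225.]
green [476.1 386.6] -85.3 94.5 [137. 233.]
red [ 650.  -109.4] -9.6 94.7 [321. 164.]
red [485.7  68.3] -6.1 94.4 [257. 226.]
t 16.8 tcp [524.4 357.3 226.4] [-90.1   0.1   4.7] gap 42.7 F [-0.1  0.9 -0.1]

[-0.008,0.002,-0.047,0,0,0], [-0.016,0.003,-0.093,0,0.01,0], [-0.023,0.005,-0.14,0,0.01,0], [-0.031,0.007,-0.186,0,0.02,0], [-0.039,0.008,-0.233,0,0.02,0], [-0.047,0.01,-0.279,0,0.03,0], [-0.054,0.012,-0.326,0,0.03,0], [-0.062,0.014,-0.372,0,0.04,0], [-0.07,0.015,-0.419,0,0.04,0], [-0.078,0.017,-0.465,0,0.05,0],
```

View pics/k_w.png

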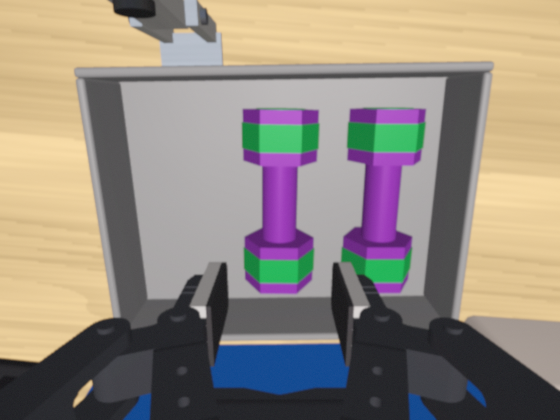

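Emit:
arm_command --pt "0 0 -0.03 0 0 0" --pt "0 0 -0.075 0 0.01 0" --pt "-0.01 0 -0.125 0 0.01 0" --pt "-0.02 0 -0.175 0 0.02 0" --pt "-0.03 0 -0.23 0 0.02 0" --pt "-0.04 0 -0.285 0 0.03 0" --pt "-0.055 0.01 -0.34 0 0.03 0" --pt "-0.07 0.01 -0.39 0 0.04 0" --pt "-0.075 0.01 -0.44 0 0.04 0" --pt "-0.078 0.02 -0.466 0 0.05 0" --jaw -0.4

```text
time: 18.05
tool_pos: [484.8, -115.5, 206.9]
tcp_rot: [-90.0, 0.1, 1.7]
ft_force: [0.8, 0.7, -1.1]
finger_gap: 59.8
```

Emit:
arm_command --pt "0 0.01 0 0 0 0" --pt "0 0.02 0 0 0 0" --pt "0 0.05 0 0 0 0" --pt "0 0.08 0 0 0 0" --pt "0 0.1 0 0 0 0" --pt "0 0.115 0 0 0 0" --pt "0 0.125 0 0 0 0" --pt "0 0.129 0 0 0 0" --pt "0 0.129 0 0 0 0" --pt "0 0.129 0 0 0 0"

```text
time: 19.3
tool_pos: [486.1, -113.4, 79.6]
tcp_rot: [-90.0, -0.1, 1.8]
ft_force: [-0.6, -1.0, -0.8]
finger_gap: 59.8
```

```bash
python3 - <<'E'
from h import *
im,m=snap("wrist","l_w")
s=r.sense();print(s["tool_pos"],s["tcp_rot"],s["ft_force"])
E
```

```text
[ 486.06504331 -113.42221663   79.64842336] [-9.00262107e+01 -7.27733734e-02  1.83627833e+00] [ 0.50383058 -0.16514382 -0.32845265]
```

View pics/l_w.png

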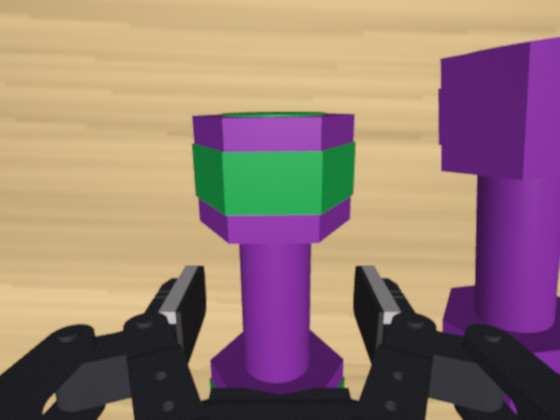

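Third green bar centred between the pads (275,310), plain one at right is clear.

Emit:
arm_command --pt "0 0 0 0 0 0" --pt "0 0 0 0 0 0" --pt "0 0 0 0 0 0" --pt "0 0 0 0 0 0" --pt "0 0 0 0 0 0" --pt "0 -0.02 0 0 0 0" --pt "0 -0.05 0 0 0 0" --pt "0 -0.09 0 0 0 0" --pt "0 -0.13 0 0 0 0" --pt "0 -0.15 0 0 0 0" --jaw 1

```text
time: 20.6
tool_pos: [485.7, -113.1, 230.3]
tcp_rot: [-90.0, -0.1, 1.8]
ft_force: [0.8, -0.7, -6.7]
finger_gap: 24.3
```

```bash
python3 - <<'E'
from h import *
plan((533,283,230,4.9,10))
E
```

```text
t 20.6 tcp [ 485.7 -113.1  230.3] [-90.   -0.1   1.8] gap 24.3 F [ 0.8 -0.7 -6.7]

[0.006,0,0.039,0,-0.01,0], [0.012,0,0.079,0,-0.01,0], [0.018,0,0.118,0,-0.02,0], [0.024,0,0.158,0,-0.02,0], [0.03,0,0.197,0,-0.03,0], [0.036,0,0.237,0,-0.03,0], [0.042,0,0.276,0,-0.04,0], [0.048,0,0.316,0,-0.04,0], [0.054,0,0.355,0,-0.05,0], [0.06,0,0.394,0,-0.05,0],
```

Emit:
arm_command --pt "0.01 0 0.025 0 -0.01 0" --pt "0.03 0 0.06 0 -0.01 0" --pt "0.045 0 0.11 0 -0.02 0" --pt "0.055 0 0.16 0 -0.03 0" --pt "0.06 0 0.21 0 -0.03 0" --pt "0.061 0 0.26 0 -0.04 0" --pt "0.061 0 0.31 0 -0.04 0" --pt "0.061 0 0.355 0 -0.05 0" --pt "0.061 0 0.385 0 -0.05 0" --pt "0.061 0 0.395 0 -0.05 0"

```text
time: 21.85
tool_pos: [532.4, 285.2, 227.0]
tcp_rot: [-90.0, 0.2, 4.8]
ft_force: [-0.4, -0.7, -7.0]
finger_gap: 24.0
```

Emit:
arm_command --pt "0 0.02 0 0 0 0" --pt "0 0.05 0 0 0 0" --pt "0 0.08 0 0 0 0" --pt "0 0.105 0 0 0 0" --pt "0 0.125 0 0 0 0" --pt "0 0.135 0 0 0 0" --pt "0 0.141 0 0 0 0" --pt "0 0.142 0 0 0 0" --pt "0 0.142 0 0 0 0" --pt "0 0.142 0 0 0 0"

```text
time: 23.1
tool_pos: [535.1, 284.2, 88.6]
tcp_rot: [-89.9, -0.2, 4.7]
ft_force: [0.9, 1.7, 5.6]
finger_gap: 24.1
```

```bash
python3 - <<'E'
from h import *
im,m=snap("wrist","m_w");im,m=snap("scene","m_s")
plan((533,283,87,4.9,10))
E
```

```text
t 23.2 tcp [535.1 284.1  88.6] [-89.9  -0.2   4.7] gap 24.3 F [1.5 1.4 6.5]

[0,0,0,0,0,0], [0,0,0,0,0,0], [-0.001,0,0,0,0,0], [-0.001,0.001,0,0,0,0], [-0.001,0.001,0,0,0,0], [-0.001,0.001,-0.001,0,0,0], [-0.002,0.001,-0.001,0,0,0], [-0.002,0.001,-0.001,0,0,0], [-0.002,0.001,-0.001,0,0,0], [-0.002,0.002,-0.001,0,0,0],
```

View pics/m_w.png

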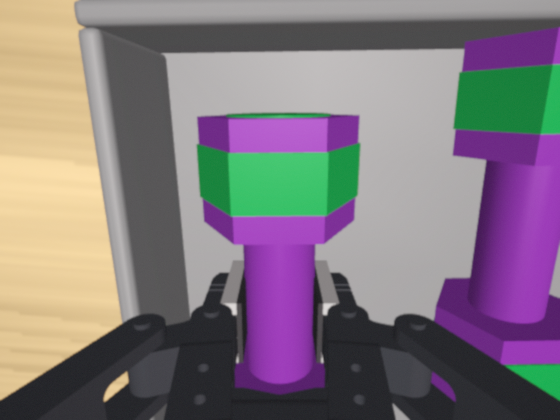

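View pics/m_s.png

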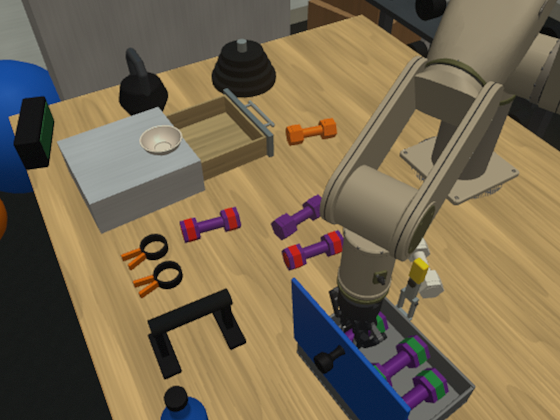

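Emit:
arm_command --pt "0 0 0 0 0 0" --pt "0 0 0 0 0 0" --pt "0 0 0 0 0 0" --pt "0 0 0 0 0 0" --pt "0 -0.02 0 0 0 0" --pt "0 -0.06 0 0 0 0" --pt "0 -0.1 0 0 0 0" --pt "0 -0.13 0 0 0 0" --pt "0 -0.15 0 0 0 0" --pt "0 -0.15 0 0 0 0" --jaw 0

```text
time: 24.45
tool_pos: [534.6, 283.7, 238.8]
tcp_rot: [-89.9, -0.2, 4.7]
ft_force: [0.6, -0.5, -1.0]
finger_gap: 42.8
```

```bash
python3 - <<'E'
from h import *
im,m=snap("wrist","n_w")
im,m=snap("top","n_t");bells(im=im,m=m)
plan((486,68,210,-6,10))
E
```

```text
red [ 650.1 -109.3] -9.6 94.6 [321. 164.]
red [485.7  68.4] -6.3 94.4 [257. 226.]
t 24.55 tcp [533.4 283.2 235.7] [-90.    0.1   4.7] gap 42.9 F [-0.4  0.2 -0.3]

[-0.006,0.003,-0.021,0,0.02,0], [-0.013,0.005,-0.042,0,0.04,0], [-0.019,0.008,-0.063,0,0.06,0], [-0.026,0.01,-0.084,0,0.07,0], [-0.032,0.013,-0.105,0,0.09,0], [-0.039,0.016,-0.126,0,0.11,0], [-0.045,0.018,-0.147,0,0.13,0], [-0.052,0.021,-0.169,0,0.15,0], [-0.058,0.023,-0.19,0,0.17,0], [-0.065,0.026,-0.211,0,0.19,0],
```

View pics/n_w.png

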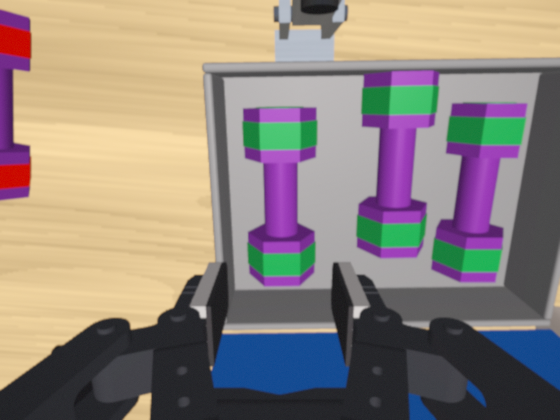

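View pics/n_t.png

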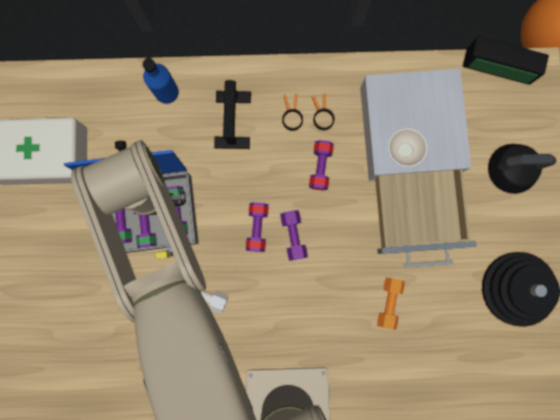

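Emit:
arm_command --pt "0 0 -0.025 0 0.02 0" --pt "-0.01 0 -0.055 0 0.04 0" --pt "-0.02 0 -0.09 0 0.07 0" --pt "-0.03 0.005 -0.12 0 0.1 0" --pt "-0.045 0.01 -0.15 0 0.13 0" --pt "-0.055 0.015 -0.18 0 0.16 0" --pt "-0.063 0.02 -0.2 0 0.18 0" --pt "-0.065 0.03 -0.211 0 0.19 0" --pt "-0.065 0.03 -0.211 0 0.19 0" --pt "-0.065 0.03 -0.211 0 0.19 0" --jaw -0.4

```text
time: 25.8
tool_pos: [486.4, 68.5, 206.5]
tcp_rot: [-90.0, 0.0, -6.1]
ft_force: [0.6, 0.6, -1.3]
finger_gap: 59.7
```

```bash
python3 - <<'E'
from h import *
im,m=snap("top");crop(im,60,135,210,270,5,"o_case");bells(im=im,m=m)
plan((486,68.5,79,-6,10))
E
```

```text
green [567.3 330. ] -70.1 89.4 [158. 199.]
green [535.2 283.4] 5.5 94.9 [176. 210.]
green [519.9 431.1] 4.6 94.7 [120. 217.]
green [512.4 399.7] -34.9 96.7 [132. 220.]
green [504.9 367.1] 5.9 94.9 [144. 222.]
green [472.8 320.6] -70.0 88.7 [162. 234.]
red [ 650.  -109.1] -9.5 94.6 [321. 164.]
t 25.85 tcp [486.5  68.6 206.8] [-90.    0.   -6.1] gap 59.7 F [-0.2  0.5  0.2]

[0,0.013,0,0,0,0], [0,0.026,0,0,0,0], [0,0.038,0,0,0,0], [0,0.051,0,0,0,0], [0,0.064,0,0,0,0], [0,0.077,0,0,0,0], [0,0.089,0,0,0,0], [0,0.102,0,0,0,0], [0,0.115,0,0,0,0], [0,0.128,0,0,0,0],
```

View pics/o_case.png

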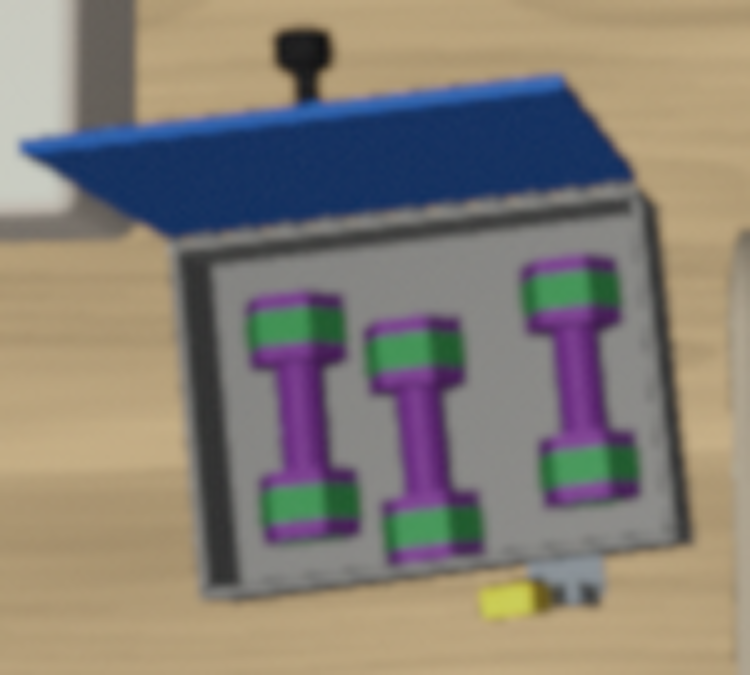

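All three greens lie flat, side by side in the case (middle one was knocked ~2 cm forward, still inside). Descend for the red.

Emit:
arm_command --pt "0 0.02 0 0 0 0" --pt "0 0.05 0 0 0 0" --pt "0 0.08 0 0 0 0" --pt "0 0.1 0 0 0 0" --pt "0 0.115 0 0 0 0" --pt "0 0.125 0 0 0 0" --pt "0 0.128 0 0 0 0" --pt "0 0.128 0 0 0 0" --pt "0 0.128 0 0 0 0" --pt "0 0.128 0 0 0 0"

```text
time: 27.1
tool_pos: [486.7, 67.9, 79.5]
tcp_rot: [-90.0, -0.1, -6.2]
ft_force: [-0.1, -0.6, 0.2]
finger_gap: 60.0
```

```bash
python3 - <<'E'
from h import *
im,m=snap("wrist","p_w")
s=r.sense();print(s["tool_pos"],s["tcp_rot"],s["ft_force"])
E
```

```text
[486.66034148  67.92285237  79.37119863] [-8.99939588e+01 -4.86404112e-02 -6.18007572e+00] [ 0.44651406 -0.57295021  0.34967683]
```

View pics/p_w.png

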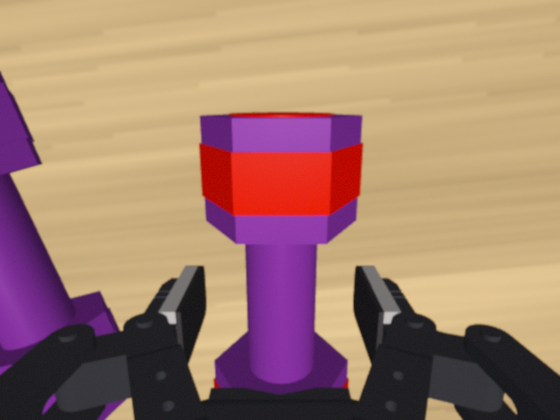

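Emit:
arm_command --pt "0 0 0 0 0 0" --pt "0 0 0 0 0 0" --pt "0 0 0 0 0 0" --pt "0 0 0 0 0 0" --pt "0 0 0 0 0 0" --pt "0 -0.02 0 0 0 0" --pt "0 -0.05 0 0 0 0" --pt "0 -0.09 0 0 0 0" --pt "0 -0.13 0 0 0 0" --pt "0 -0.15 0 0 0 0" --jaw 1

```text
time: 28.4
tool_pos: [486.5, 67.8, 230.2]
tcp_rot: [-90.0, -0.1, -6.2]
ft_force: [0.5, -0.2, -6.3]
finger_gap: 24.0
```

```bash
python3 - <<'E'
from h import *
im,m=snap("top");crop(im,355,60,485,280,2.7,"q_unit")
for i in range(3):
  m=r.camera_model("top");print([ (round(d["conf"],2),ray(m,d["position"],z).round(1)) for n,z in [("drawer_floor",22),("drawer_handle",60),("unit",0)] for d in r.spot_point("top",n)[:1]])
plan((508,-421,230,2.9,10))
E
```

```text
[(0.77, array([ 510.6, -367.8,   22. ])), (0.7, array([ 379.1, -376.8,   60. ])), (0.87, array([ 596.1, -367.5,    0. ]))]
[(0.77, array([ 510.6, -367.8,   22. ])), (0.7, array([ 379.1, -376.8,   60. ])), (0.87, array([ 596.1, -367.5,    0. ]))]
[(0.77, array([ 510.6, -367.8,   22. ])), (0.7, array([ 379.1, -376.8,   60. ])), (0.87, array([ 596.1, -367.5,    0. ]))]
t 28.9 tcp [485.7  67.9 227.6] [-90.    0.1  -6.2] gap 24.4 F [ 0.1 -0.  -6.2]

[0.007,0,-0.048,0,-0.02,0], [0.015,0,-0.097,0,-0.03,0], [0.022,-0.001,-0.145,0,-0.05,0], [0.03,-0.001,-0.193,0,-0.06,0], [0.037,-0.001,-0.242,0,-0.08,0], [0.045,-0.001,-0.29,0,-0.1,0], [0.052,-0.002,-0.339,0,-0.11,0], [0.06,-0.002,-0.387,0,-0.13,0], [0.067,-0.002,-0.435,0,-0.14,0], [0.075,-0.002,-0.484,0,-0.16,0],
```

Emit:
arm_command --pt "0.005 0 -0.03 0 -0.02 0" --pt "0.01 0 -0.075 0 -0.03 0" --pt "0.02 0 -0.13 0 -0.05 0" --pt "0.03 0 -0.185 0 -0.06 0" --pt "0.04 0 -0.24 0 -0.08 0" --pt "0.045 0 -0.295 0 -0.1 0" --pt "0.055 0 -0.35 0 -0.12 0" --pt "0.065 0 -0.4 0 -0.14 0" --pt "0.07 0 -0.45 0 -0.15 0" --pt "0.075 0 -0.483 0 -0.16 0"

```text
time: 30.15
tool_pos: [508.2, -422.7, 227.8]
tcp_rot: [-90.0, 0.1, 2.9]
ft_force: [1.1, 0.3, -7.0]
finger_gap: 24.0
```

```bash
python3 - <<'E'
from h import *
im,m=snap("wrist","r_w")
plan((508,-420,103,2.9,10))
E
```

```text
t 30.2 tcp [ 507.6 -426.1  227.8] [-90.1   0.1   2.9] gap 24.0 F [-5.   0.5 -5.6]

[0,0.012,0.001,0,0,0], [0,0.025,0.001,0,0,0], [0,0.037,0.002,0,0,0], [0,0.05,0.003,0,0,0], [0,0.062,0.003,0,0,0], [0.001,0.075,0.004,0,0,0], [0.001,0.087,0.004,0,0,0], [0.001,0.1,0.005,0,0,0], [0.001,0.112,0.006,0,0,0], [0.001,0.125,0.006,0,0,0],
```

View pics/r_w.png

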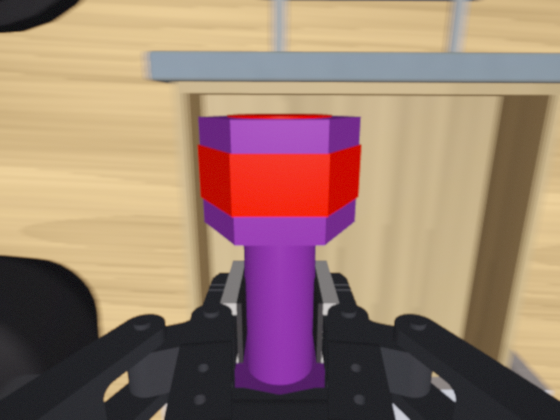

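```bash
python3 - <<'E'
from h import *
s=r.sense();m=r.camera_model("wrist");print(s["tool_pos"])
for p,z in [((180,93),76),((192,93),76),((555,93),76),((202,200),22),((500,97),22)]: print(p,ray(m,p,z).round(1))
E
```

```text
[ 507.56690393 -426.07580457  227.84239443]
(180, 93) [ 434.9 -485.4   76. ]
(192, 93) [ 434.5 -478.6   76. ]
(555, 93) [ 424.2 -274.6   76. ]
(202, 200) [ 511.2 -484.3   22. ]
(500, 97) [ 425.7 -275.    22. ]
```

Emit:
arm_command --pt "0 0.01 0 0 0 0" --pt "0 0.03 0 0 0 0" --pt "0 0.06 0 0 0 0" --pt "0 0.085 0 0 0 0" --pt "0 0.105 0 0 0 0" --pt "0 0.115 0 0 0 0" --pt "0 0.122 0 0 0 0" --pt "0 0.124 0 0 0 0" --pt "0 0.124 0 0 0 0" --pt "0 0.124 0 0 0 0"

```text
time: 31.45
tool_pos: [509.3, -420.8, 105.8]
tcp_rot: [-90.1, -0.1, 3.0]
ft_force: [-0.2, 0.2, -7.3]
finger_gap: 24.3
```

Emit:
arm_command --pt "0 0.001 0 0 0 0" --pt "0 0.001 0 0 0 0" --pt "0 0.001 0 0 0 0" --pt "0 0.001 0 0 0 0" --pt "0 -0.02 0 0 0 0" --pt "0 -0.06 0 0 0 0" --pt "0 -0.1 0 0 0 0" --pt "0 -0.12 0 0 0 0" --pt "0 -0.125 0 0 0 0" --pt "0 -0.125 0 0 0 0" --jaw 0

```text
time: 32.7
tool_pos: [508.6, -420.0, 228.9]
tcp_rot: [-89.9, 0.1, 3.0]
ft_force: [-0.2, -0.7, -0.9]
finger_gap: 42.6
```

```bash
python3 - <<'E'
from h import *
im,m=snap("wrist","s_w")
im,m=snap("top");bells(im=im,m=m)
plan((650,-109,210,-9.5,10))
E
```

```text
green [567.2 330.1] -70.0 89.0 [158. 199.]
green [535.2 283.5] 5.8 94.8 [176. 210.]
green [519.9 431.3] 4.8 94.6 [120. 217.]
green [512.4 399.6] -35.0 96.7 [132. 220.]
green [504.8 367.2] 5.7 94.8 [144. 222.]
green [472.9 320.6] -70.1 89.1 [162. 234.]
red [ 650.  -109.3] -9.4 94.6 [321. 164.]
t 32.8 tcp [ 508.2 -419.7  227.7] [-89.9   0.1   3. ] gap 42.8 F [-0.3  0.7 -0.2]

[0.016,0.002,0.03,0,0.02,0], [0.032,0.004,0.061,0,0.04,0], [0.047,0.005,0.091,0,0.07,0], [0.063,0.007,0.121,0,0.09,0], [0.079,0.009,0.151,0,0.11,0], [0.095,0.011,0.182,0,0.13,0], [0.11,0.013,0.212,0,0.15,0], [0.126,0.014,0.242,0,0.17,0], [0.142,0.016,0.273,0,0.2,0], [0.158,0.018,0.303,0,0.22,0],
```

View pics/s_w.png

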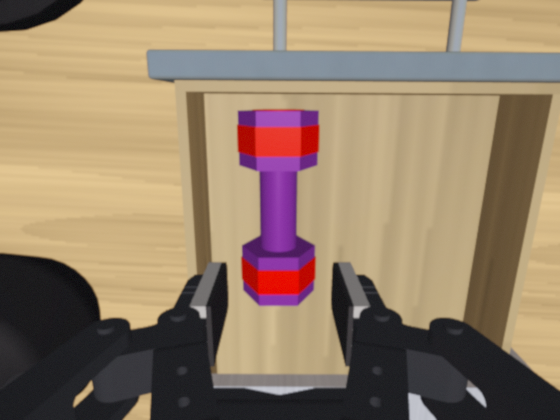

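Emit:
arm_command --pt "0.01 0 0.03 0 0.02 0" --pt "0.025 0 0.07 0 0.05 0" --pt "0.045 0 0.12 0 0.08 0" --pt "0.07 0 0.17 0 0.11 0" --pt "0.1 0 0.22 0 0.15 0" --pt "0.125 0 0.26 0 0.18 0" --pt "0.15 0.01 0.29 0 0.21 0" --pt "0.157 0.015 0.302 0 0.22 0" --pt "0.157 0.018 0.303 0 0.22 0" --pt "0.157 0.018 0.303 0 0.22 0" --jaw -0.4

```text
time: 34.05
tool_pos: [649.0, -110.6, 211.1]
tcp_rot: [-90.0, 0.1, -9.6]
ft_force: [-0.7, -0.2, 0.7]
finger_gap: 59.7
```

Emit:
arm_command --pt "0 0.02 0 0 0 0" --pt "0 0.05 0 0 0 0" --pt "0 0.08 0 0 0 0" --pt "0 0.1 0 0 0 0" --pt "0 0.115 0 0 0 0" --pt "0 0.125 0 0 0 0" --pt "0 0.131 0 0 0 0" --pt "0 0.131 0 0 0 0" --pt "0 0.131 0 0 0 0" --pt "0 0.131 0 0 0 0"

```text
time: 35.3
tool_pos: [650.4, -109.6, 81.7]
tcp_rot: [-90.0, -0.1, -9.6]
ft_force: [0.7, -1.2, 0.5]
finger_gap: 59.7
```

```bash
python3 - <<'E'
from h import *
im,m=snap("wrist","t_w")
s=r.sense();print(s["tool_pos"],s["tcp_rot"],s["ft_force"])
E
```

```text
[ 650.2709369  -109.58720508   81.51791563] [-9.00037876e+01 -5.63632657e-02 -9.60926478e+00] [ 0.05804154 -0.25392138 -0.15123813]
```

View pics/t_w.png

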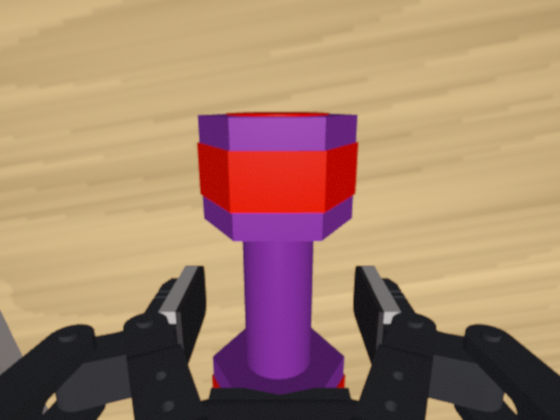

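Emit:
arm_command --pt "0 0.002 0 0 0 0" --pt "0 0.002 0 0 0 0" --pt "0 0.002 0 0 0 0" --pt "0 0.002 0 0 0 0" --pt "0 0.002 0 0 0 0" --pt "0 -0.02 0 0 0 0" --pt "0 -0.05 0 0 0 0" --pt "0 -0.09 0 0 0 0" --pt "0 -0.13 0 0 0 0" --pt "0 -0.15 0 0 0 0" --jaw 1

```text
time: 36.6
tool_pos: [651.0, -109.7, 235.0]
tcp_rot: [-90.0, -0.3, -9.6]
ft_force: [0.2, -0.5, -5.5]
finger_gap: 24.3
```

```bash
python3 - <<'E'
from h import *
plan((503,-325,230,2.9,10))
E
```

```text
t 36.6 tcp [ 651.  -109.7  235. ] [-90.   -0.3  -9.6] gap 24.3 F [ 0.2 -0.5 -5.5]

[-0.011,0,-0.024,0,-0.02,0], [-0.022,0.001,-0.047,0,-0.04,0], [-0.033,0.001,-0.071,0,-0.07,0], [-0.044,0.002,-0.095,0,-0.09,0], [-0.055,0.002,-0.119,0,-0.11,0], [-0.066,0.003,-0.142,0,-0.13,0], [-0.077,0.003,-0.166,0,-0.15,0], [-0.088,0.004,-0.19,0,-0.17,0], [-0.099,0.004,-0.213,0,-0.2,0], [-0.11,0.005,-0.237,0,-0.22,0],
```

Emit:
arm_command --pt "-0.015 0 -0.02 0 -0.02 0" --pt "-0.035 0 -0.045 0 -0.05 0" --pt "-0.06 0 -0.08 0 -0.08 0" --pt "-0.08 0 -0.12 0 -0.11 0" --pt "-0.095 0 -0.16 0 -0.14 0" --pt "-0.105 0 -0.195 0 -0.17 0" --pt "-0.11 0 -0.22 0 -0.2 0" --pt "-0.11 0 -0.235 0 -0.22 0" --pt "-0.11 0 -0.237 0 -0.22 0" --pt "-0.11 0 -0.237 0 -0.22 0"

```text
time: 37.85
tool_pos: [501.8, -324.2, 230.4]
tcp_rot: [-89.9, 0.0, 3.0]
ft_force: [0.1, -0.0, -4.7]
finger_gap: 24.2
```

```bash
python3 - <<'E'
from h import *
im,m=snap("wrist","u_w")
plan((503,-325,103,2.9,10))
E
```

```text
t 37.9 tcp [ 502.  -324.1  230.6] [-90.   0.   3.] gap 24.2 F [-0.5  1.6 -4.8]

[0,0.013,0,0,0,0], [0,0.026,0,0,0,0], [0,0.038,0,0,0,0], [0,0.051,0,0,0,0], [0.001,0.064,-0.001,0,0,0], [0.001,0.077,-0.001,0,0,0], [0.001,0.089,-0.001,0,0,0], [0.001,0.102,-0.001,0,0,0], [0.001,0.115,-0.001,0,0,0], [0.001,0.128,-0.001,0,0,0],
```

View pics/u_w.png

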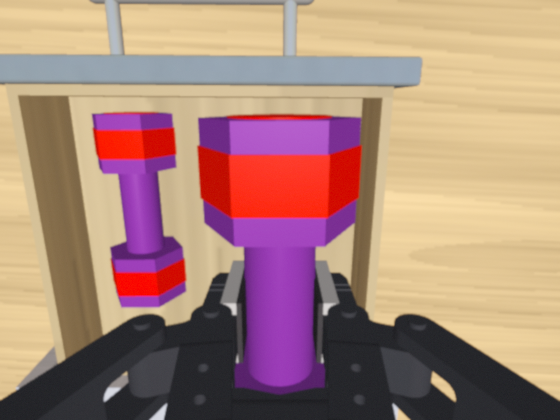

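Well placed beside the first red (at (140,210)); descend and release.

Emit:
arm_command --pt "0 0.01 0 0 0 0" --pt "0 0.03 0 0 0 0" --pt "0 0.06 0 0 0 0" --pt "0 0.09 0 0 0 0" --pt "0 0.11 0 0 0 0" --pt "0 0.12 0 0 0 0" --pt "0 0.127 0 0 0 0" --pt "0 0.128 0 0 0 0" --pt "0 0.128 0 0 0 0" --pt "0 0.128 0 0 0 0"

```text
time: 39.15
tool_pos: [502.3, -325.2, 103.8]
tcp_rot: [-90.1, -0.1, 3.0]
ft_force: [-0.0, -0.4, -3.8]
finger_gap: 24.2
```

Emit:
arm_command --pt "0 0 0 0 0 0" --pt "0 0 0 0 0 0" --pt "0 0 0 0 0 0" --pt "0 0 0 0 0 0" --pt "0 -0.02 0 0 0 0" --pt "0 -0.06 0 0 0 0" --pt "0 -0.1 0 0 0 0" --pt "0 -0.12 0 0 0 0" --pt "0 -0.13 0 0 0 0" --pt "0 -0.13 0 0 0 0" --jaw 0

```text
time: 40.4
tool_pos: [501.8, -324.8, 232.8]
tcp_rot: [-90.0, 0.0, 3.0]
ft_force: [-0.6, -0.1, -0.4]
finger_gap: 42.7
```

```bash
python3 - <<'E'
from h import *
im,m=snap("wrist","v_w")
plan((330,-376,200,2.9,10))
im,m=snap("top","v_t"); bells(im=im,m=m)
print([ (round(d["conf"],2),ray(m,d["position"],133).round(1)) for d in r.spot_point("top","dish")])
E
```

```text
t 40.45 tcp [ 501.5 -324.5  231.7] [-89.9   0.1   3. ] gap 42.6 F [-0.4  0.2 -0.1]

[-0.017,0.003,-0.004,0,0,0], [-0.035,0.006,-0.008,0,0,0], [-0.052,0.01,-0.013,0,0,0], [-0.07,0.013,-0.017,0,0,0], [-0.087,0.016,-0.021,0,0,0], [-0.104,0.019,-0.025,0,0,0], [-0.122,0.022,-0.03,0,0,0], [-0.139,0.026,-0.034,0,0,0], [-0.156,0.029,-0.038,0,0,0], [-0.174,0.032,-0.042,0,0,0],
green [567.2 330. ] -70.0 89.1 [158. 199.]
green [535.2 283.4] 5.7 94.8 [176. 210.]
green [519.9 431.3] 4.8 94.7 [120. 217.]
green [512.4 399.6] -35.0 96.7 [132. 220.]
green [504.8 367.2] 5.7 94.8 [144. 222.]
green [472.9 320.6] -70.1 89.1 [162. 234.]
[(0.72, array([ 659. , -321.3,  133. ]))]
```

View pics/v_w.png

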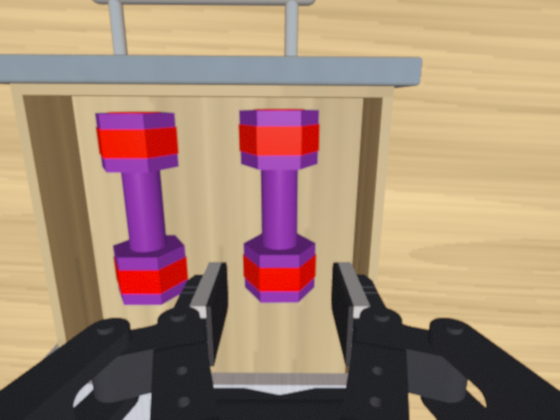

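Emit:
arm_command --pt "-0.02 0 -0.005 0 0 0" --pt "-0.05 0 -0.01 0 0 0" --pt "-0.09 0 -0.02 0 0 0" --pt "-0.13 0 -0.03 0 0 0" --pt "-0.16 0 -0.04 0 0 0" --pt "-0.175 0 -0.042 0 0 0" --pt "-0.175 0.03 -0.042 0 0 0" --pt "-0.175 0.07 -0.042 0 0 0" --pt "-0.175 0.1 -0.042 0 0 0" --pt "-0.175 0.112 -0.042 0 0 0" --jaw 1

```text
time: 41.8
tool_pos: [328.7, -374.3, 118.3]
tcp_rot: [-89.8, 0.1, 3.0]
ft_force: [0.0, 0.1, 0.9]
finger_gap: 0.2
```

```bash
python3 - <<'E'
from h import *
im,m=snap("scene","w_s")
plan((520,-368,120,2.9,10))
E
```

```text
t 41.85 tcp [ 328.6 -374.3  117.9] [-89.8   0.1   3. ] gap 0.1 F [-0.6  0.1 -2.3]

[0.019,0,0,0,0,0], [0.038,-0.001,-0.001,0,0,0], [0.057,-0.001,-0.001,0,0,0], [0.077,-0.001,-0.002,0,0,0], [0.096,-0.001,-0.002,0,0,0], [0.115,-0.002,-0.002,0,0,0], [0.134,-0.002,-0.003,0,0,0], [0.153,-0.002,-0.003,0,0,0], [0.172,-0.002,-0.003,0,0,0], [0.191,-0.003,-0.004,0,0,0],
```

View pics/w_s.png

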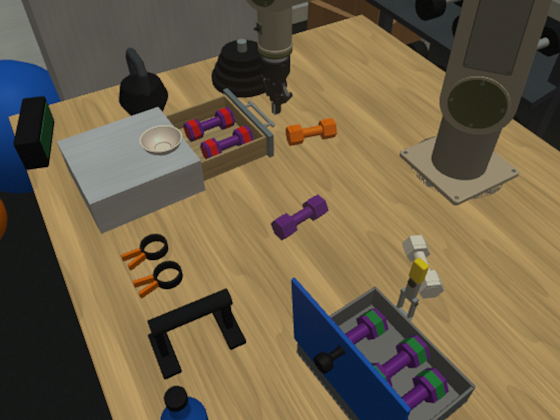

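The shut fingers stand before the handle (≈(275,105)); push along the unit's x.

Emit:
arm_command --pt "0.01 0 0 0 0 0" --pt "0.02 0 0 0 0 0" --pt "0.03 0 0 0 0 0" --pt "0.045 0 0 0 0 0" --pt "0.065 0 0 0 0 0" --pt "0.085 0 0 0 0 0" --pt "0.105 0 0 0 0 0" --pt "0.125 0 0 0 0 0" --pt "0.145 0 0 0 0 0" --pt "0.16 0 0 0 0 0"

```text
time: 43.1
tool_pos: [490.1, -368.2, 121.7]
tcp_rot: [-90.1, 0.0, 3.0]
ft_force: [-5.8, -2.7, 3.1]
finger_gap: 0.3
```

```bash
python3 - <<'E'
from h import *
im,m=snap("top","x_t");s=r.sense();print(s["tool_pos"],s["ft_force"])
E
```

```text
[ 491.65054794 -367.75080912  121.84439369] [0.24848773 1.42679679 1.28098415]
```

View pics/x_t.png

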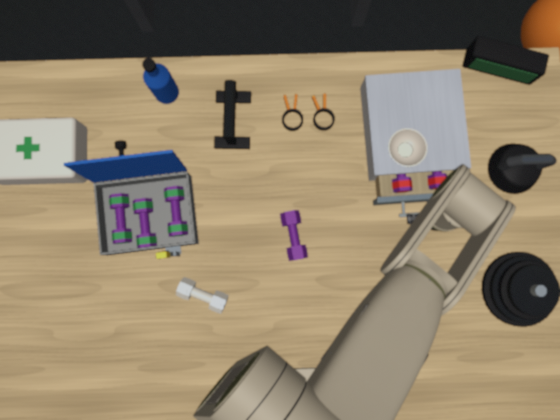

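Emit:
arm_command --pt "0.01 0 0 0 0 0" --pt "0.02 0 0 0 0 0" --pt "0.03 0 0 0 0 0" --pt "0.038 0 0 0 0 0" --pt "0.044 0 0 0 0 0" --pt "0.048 0 0 0 0 0" --pt "0.05 0 0 0 0 0" --pt "0.052 0 0 0 0 0" --pt "0.054 0 0 0 0 0" --pt "0.056 0 0 0 0 0"

```text
time: 44.4
tool_pos: [544.9, -364.7, 120.9]
tcp_rot: [-90.0, 0.0, 3.0]
ft_force: [-12.1, -2.6, 5.1]
finger_gap: 0.1
```

Emit:
arm_command --pt "0.001 0 0 0 0 0" --pt "0.002 0 0 0 0 0" --pt "0.003 0 0 0 0 0" --pt "0.004 0 0 0 0 0" --pt "0.005 0 0 0 0 0" --pt "0.005 0 0 0 0 0" --pt "0.005 0 0 0 0 0" --pt "0.005 0 0 0 0 0" --pt "0.005 0 0 0 0 0" --pt "0.005 0 0 0 0 0"

```text
time: 45.65
tool_pos: [545.7, -364.9, 120.7]
tcp_rot: [-89.9, 0.5, 2.9]
ft_force: [-29.7, -0.1, 18.0]
finger_gap: 0.1
```

```bash
python3 - <<'E'
from h import *
im,m=snap("top");crop(im,355,60,485,280,2.7,"y_u");crop(snap("scene")[0],40,80,300,260,3,"y_s");s=r.sense();print(s["tool_pos"],s["ft_force"])
E
```

```text
[ 545.73868069 -364.87673715  120.75694997] [-28.59125385  -0.35023958  18.50884466]
```

View pics/y_s.png

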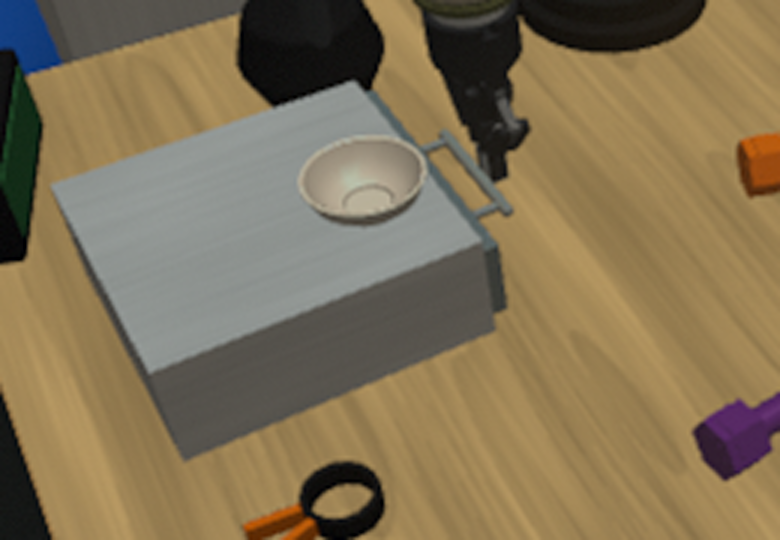

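Emit:
arm_command --pt "-0.015 0 0 0 0 0" --pt "-0.04 0 0 0 0 0" --pt "-0.065 0 0 0 0 0" --pt "-0.07 -0.02 0 0 0 0" --pt "-0.07 -0.05 0 0 0 0" --pt "-0.07 -0.09 0.02 0 0 0" --pt "-0.07 -0.13 0.06 0 0 0" --pt "-0.07 -0.17 0.11 0 0 0" --pt "-0.07 -0.2 0.16 0 0 0" --pt "-0.07 -0.22 0.2 0 0 0"

```text
time: 47.0
tool_pos: [470.7, -166.0, 345.1]
tcp_rot: [-90.1, -0.3, 3.1]
ft_force: [0.8, 0.1, 0.7]
finger_gap: -0.1
```

```bash
python3 - <<'E'
from h import *
im,m=snap("top","z_t");crop(im,60,60,210,270,4,"z_c")
f=lambda p,k,o,z:ray(m,(np.array(p)/k+o),z).round(1)
for z in (245,252,260): print([f(p,5,(60,135),z) for p in [(22,148),(562,75),(20,142),(555,72)]])
print("bottle", f((165*4-240,60),4,(60,60),0), [ (d["conf"],ray(m,d["position"],z).round()) for n,z in [("drawer_handle",60)] for d in r.spot_point("top",n)])
s=r.sense();print(s["tool_pos"],s["tcp_rot"],s["ft_force"])
E
```

```text
[array([623.6, 495.9, 245. ]), array([650.9, 248.9, 245. ]), array([626.4, 496.8, 245. ]), array([652.4, 252.1, 245. ])]
[array([622.2, 493. , 252. ]), array([649.3, 247.5, 252. ]), array([625., 494., 252.]), array([650.8, 250.7, 252. ])]
[array([620.6, 489.8, 260. ]), array([647.5, 245.9, 260. ]), array([623.3, 490.7, 260. ]), array([649. , 249.1, 260. ])]
bottle [921.8 317.    0. ] [(0.72, array([ 566., -372.,   60.]))]
[ 471.49398207 -164.86752911  346.51528997] [-90.1069215   -0.46064525   3.23630059] [ 0.4303088  -0.6860491   0.97733927]
```

View pics/z_t.png

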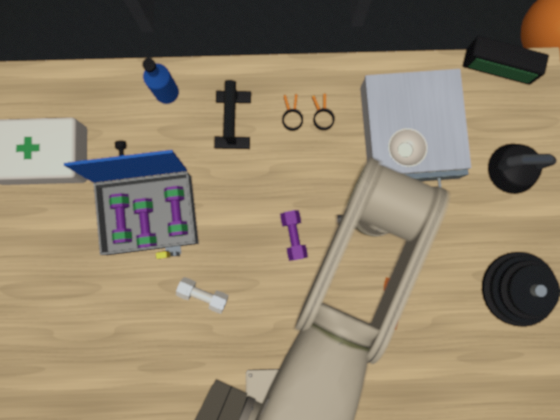

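View pics/z_c.png

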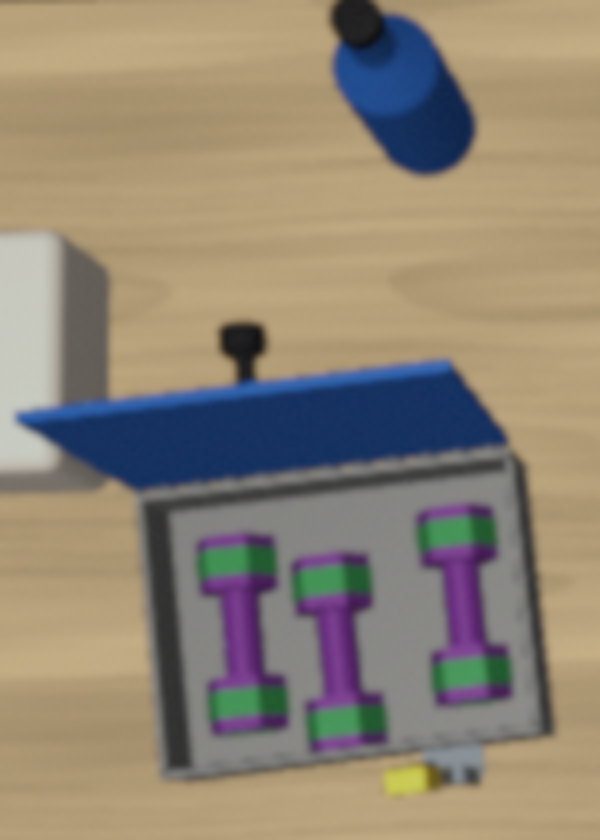

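Emit:
arm_command --pt "0.02 0 0.02 0 0 0" --pt "0.05 0 0.05 0 -0.01 0" --pt "0.085 0 0.09 0 -0.01 0" --pt "0.12 0 0.14 0 -0.02 0" --pt "0.155 0 0.19 0 -0.02 0" --pt "0.185 0 0.24 0 -0.03 0" --pt "0.21 0 0.285 0 -0.03 0" --pt "0.22 0 0.315 0 -0.03 0" --pt "0.223 0 0.33 0 -0.03 0" --pt "0.223 0 0.333 0 -0.03 0"

```text
time: 48.35
tool_pos: [675.1, 176.4, 341.1]
tcp_rot: [-90.0, -0.0, 4.8]
ft_force: [0.3, -0.4, -0.1]
finger_gap: -0.0
```

```bash
python3 - <<'E'
from h import *
im,m=snap("top","aa_t")
plan((671,436,346,4.9,10))
E
```

```text
t 48.4 tcp [674.9 175.9 341.2] [-90.   -0.    4.7] gap -0.1 F [ 0.5  0.6 -0.1]

[0.002,0,0.026,0,0,0], [0.004,-0.001,0.052,0,0,0], [0.005,-0.001,0.078,0,0,0], [0.007,-0.002,0.104,0,0,0], [0.009,-0.002,0.13,0,0,0], [0.011,-0.003,0.156,0,0,0], [0.012,-0.003,0.182,0,0,0], [0.014,-0.004,0.208,0,0,0], [0.016,-0.004,0.234,0,0,0], [0.018,-0.005,0.26,0,0,0],
```

View pics/aa_t.png

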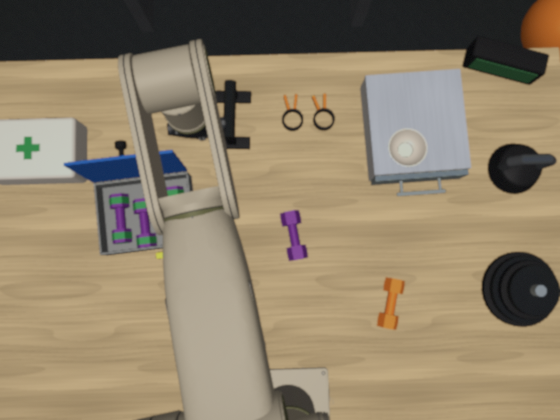

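Emit:
arm_command --pt "0 0 0.02 0 0 0" --pt "0 0 0.05 0 0 0" --pt "0.005 0 0.085 0 0 0" --pt "0.01 0 0.12 0 0 0" --pt "0.01 0 0.155 0 0 0" --pt "0.015 0 0.19 0 0 0" --pt "0.018 0 0.22 0 0 0" --pt "0.018 0 0.245 0 0 0" --pt "0.018 0 0.258 0 0 0" --pt "0.018 0 0.26 0 0 0"

```text
time: 49.65
tool_pos: [671.3, 437.0, 340.8]
tcp_rot: [-90.0, 0.0, 4.7]
ft_force: [0.6, -0.4, 0.2]
finger_gap: 0.1
```

```bash
python3 - <<'E'
from h import *
im,m=snap("scene","ab_s"); im,m=snap("wrist","ab_w")
plan((671,436,287,4.9,10))
E
```

```text
t 49.75 tcp [671.7 435.9 341. ] [-90.   -0.    4.7] gap 0.2 F [ 0.4 -0.3 -0.2]

[0,0.005,0,0,0,0], [0,0.011,0,0,0,0], [0,0.016,0,0,0,0], [0,0.022,0,0,0,0], [0,0.027,0,0,0,0], [0,0.032,0,0,0,0], [-0.001,0.038,0,0,0,0], [-0.001,0.043,0,0,0,0], [-0.001,0.049,0,0,0,0], [-0.001,0.054,0,0,0,0],
```

View pics/ab_s.png

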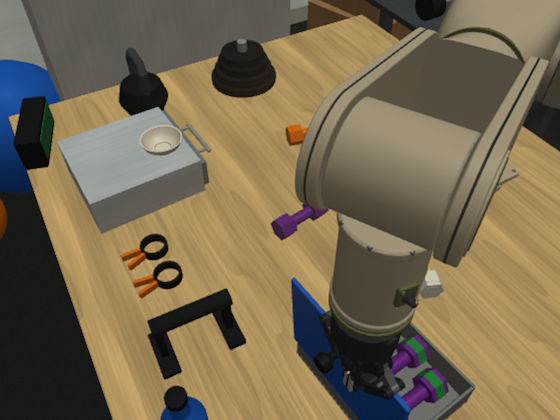

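View pics/ab_w.png

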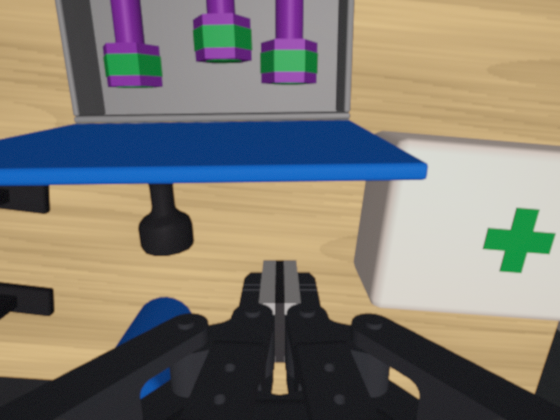

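Emit:
arm_command --pt "0 0.015 0 0 0 0" --pt "0 0.035 0 0 0 0" --pt "0 0.05 0 0 0 0" --pt "0 0.056 0 0 0 0" --pt "-0.005 0.056 0 0 0 0" --pt "-0.015 0.056 0 0 0 0" --pt "-0.025 0.056 0 0 0 0" --pt "-0.035 0.056 0 0 0 0" --pt "-0.045 0.056 0 0 0 0" --pt "-0.05 0.056 0 0 0 0"

```text
time: 51.0
tool_pos: [621.5, 432.6, 286.2]
tcp_rot: [-90.0, -0.1, 4.7]
ft_force: [0.7, 0.3, 1.1]
finger_gap: -0.0
```

```bash
python3 - <<'E'
from h import *
im,m=snap("wrist","ac_w")
s=r.sense();p=s["tool_pos"];d=p[:2]-[526.3,358];print(p,s["ft_force"],"F",d[0]*.9963+d[1]*.0854,-d[0]*.0854+d[1]*.9963,"tip",p[2]-72.6)
E
```

```text
[621.09017359 432.62227973 285.92965777] [0.81310794 0.43742007 0.33848428] F 100.81219263718205 66.25109647333643 tip 213.3296577738602
```

View pics/ac_w.png

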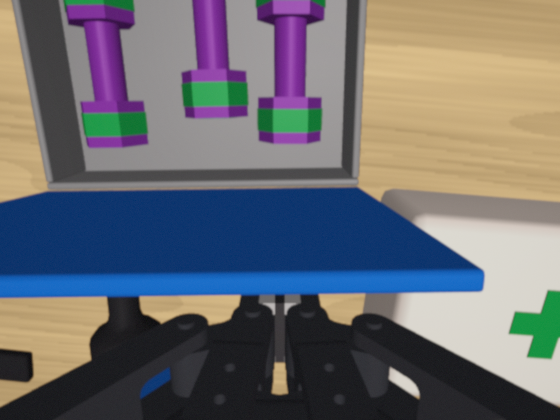

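Emit:
arm_command --pt "-0.013 0 0 0 0 0" --pt "-0.026 0.004 0 0 0 0" --pt "-0.039 0.008 0 0 0 0" --pt "-0.052 0.012 0 0 0 0" --pt "-0.064 0.017 0 0 0 0" --pt "-0.075 0.024 0 0 0 0" --pt "-0.086 0.031 0 0 0 0" --pt "-0.095 0.039 0 0 0 0" --pt "-0.104 0.048 0 0 0 0" --pt "-0.112 0.058 0 0 0 0"

```text
time: 52.3
tool_pos: [509.6, 423.2, 226.3]
tcp_rot: [-90.0, 0.0, 4.7]
ft_force: [-0.7, -0.6, 0.7]
finger_gap: -0.1
```

```bash
python3 - <<'E'
from h import *
im,m=snap("wrist","ad_w");im,m=snap("scene","ad_s")
s=r.sense();p=s["tool_pos"];d=p[:2]-[526.3,358];print(p,s["ft_force"],"F",d[0]*.9963+d[1]*.0854,-d[0]*.0854+d[1]*.9963,"tip",p[2]-72.6)
E
```

```text
[508.65786729 422.8550107  224.84642173] [-0.79571377  0.2439204  -0.38370312] F -12.03823890326516 66.12168529507365 tip 152.24642172502374
```

View pics/ad_w.png

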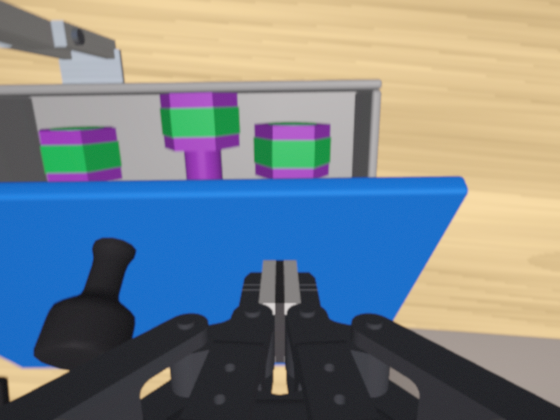

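View pics/ad_s.png

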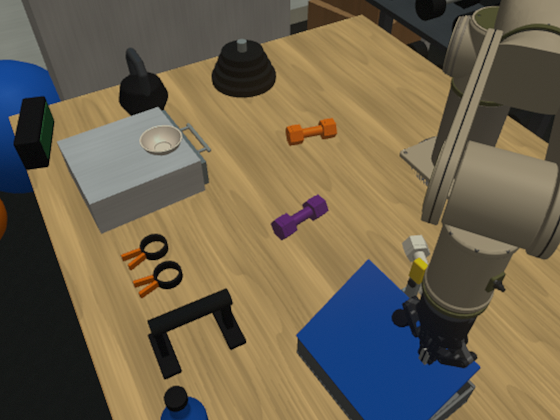

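Emit:
arm_command --pt "-0.008 0.008 0 0 0 0" --pt "-0.014 0.019 0 0 0 0" --pt "-0.02 0.03 0 0 0 0" --pt "-0.025 0.042 0 0 0 0" --pt "-0.028 0.054 0 0 0 0" --pt "-0.03 0.065 0 0 0 0" --pt "-0.031 0.074 0 0 0 0" --pt "-0.032 0.079 0 0 0 0" --pt "-0.032 0.083 0 0 0 0" --pt "-0.032 0.085 0 0 0 0"

```text
time: 53.65
tool_pos: [478.4, 420.7, 143.0]
tcp_rot: [-90.0, -0.0, 4.7]
ft_force: [-7.5, -5.4, 16.0]
finger_gap: 0.2
```

```bash
python3 - <<'E'
from h import *
im,m=snap("scene","ae_s")
s=r.sense();p=s["tool_pos"];d=p[:2]-[526.3,358];print(p,s["ft_force"],"F",d[0]*.9963+d[1]*.0854,-d[0]*.0854+d[1]*.9963,"tip",p[2]-72.6)
E
```

```text
[478.33027667 420.62033738 143.12876861] [-3.81087151 -2.91554463  5.81158572] F -42.44445854097751 66.48525650115052 tip 70.52876861285785
```

View pics/ae_s.png

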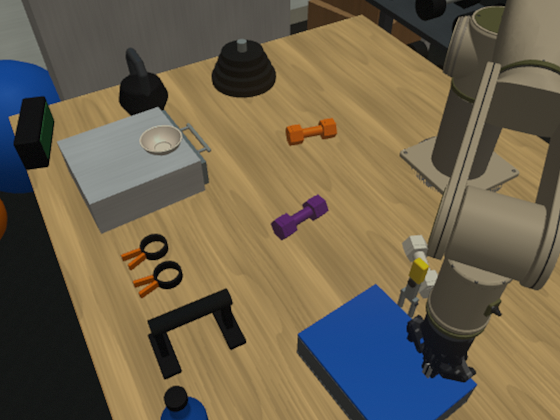

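Emit:
arm_command --pt "0 0.002 0 0 0 0" --pt "0 0.004 0 0 0 0" --pt "0 0.004 0 0 0 0" --pt "0 0.004 0 0 0 0" --pt "0 0 0 0 0 0" --pt "0 -0.03 0 0 0 0" --pt "0 -0.07 0 0 0 0" --pt "0 -0.11 0 0 0 0" --pt "0 -0.14 0 0 0 0" --pt "0 -0.15 0 0 0 0"

```text
time: 54.95
tool_pos: [479.1, 421.2, 294.8]
tcp_rot: [-89.9, -0.2, 4.7]
ft_force: [-0.0, -0.1, 0.3]
finger_gap: -0.0
```

```bash
python3 - <<'E'
from h import *
im,m=snap("top");crop(im,60,135,210,270,5,"af_c");im,m=snap("wrist","af_w")
s=r.sense();print(s["tool_pos"],s["ft_force"])
T=r.camera_model("top")
for n,z in [("clamp_hinge",82),("clamp_tip",182)]:
  print(n,[(round(d["conf"],2),ray(T,d["position"],z).round(1)) for d in r.spot_point("top",n)])
E
```

```text
[478.63817227 420.86183209 292.83099464] [ 0.38565617  0.00141975 -0.17679231]
clamp_hinge [(0.56, array([418.5, 288.7,  82. ]))]
clamp_tip [(0.68, array([414.8, 294.5, 182. ]))]
```

View pics/af_w.png

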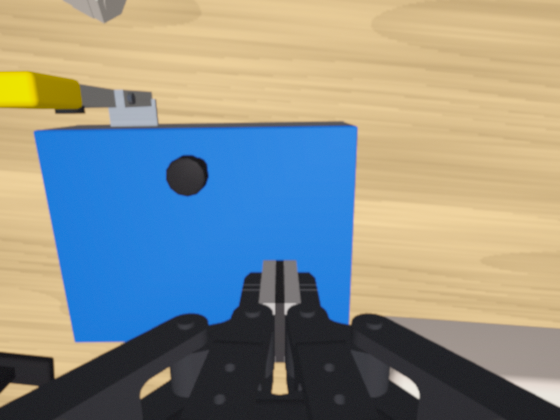

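View pics/af_c.png

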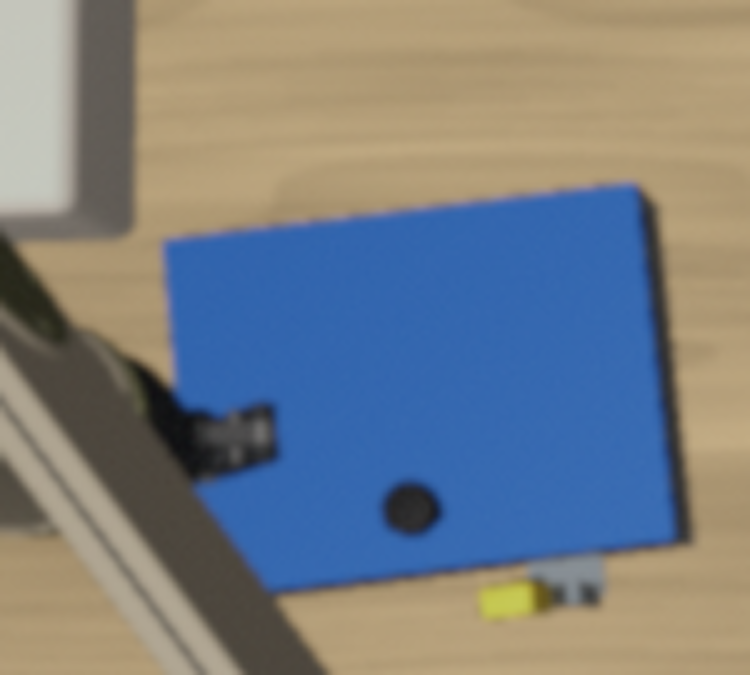

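Emit:
arm_command --pt "-0.02 0 -0.02 0 0 0" --pt "-0.05 0 -0.05 0 0 0" --pt "-0.085 0 -0.085 0 0 0" --pt "-0.11 0 -0.115 0 0 0" --pt "-0.123 0 -0.126 0 0 0" --pt "-0.123 0 -0.127 0 0 0" --pt "-0.123 0.02 -0.127 0 0 0" --pt "-0.123 0.045 -0.127 0 0 0" --pt "-0.123 0.062 -0.127 0 0 0" --pt "-0.123 0.063 -0.127 0 0 0"

```text
time: 56.4
tool_pos: [365.4, 283.5, 226.8]
tcp_rot: [-90.1, 0.2, 4.7]
ft_force: [0.1, -0.5, 0.1]
finger_gap: 0.1
```

```bash
python3 - <<'E'
from h import *
im,m=snap("wrist","ag_w");im,m=snap("scene");crop(im,260,180,520,380,3,"ag_s")
s=r.sense();p=s["tool_pos"];d=p[:2]-[526.3,358];print(p,s["ft_force"],"F",d[0]*.9963+d[1]*.0854,-d[0]*.0854+d[1]*.9963,"tip",p[2]-72.6)
E
```

```text
[366.22004034 284.03267777 228.93850236] [-0.39056696  0.26234507  0.45982968] F -165.80447312337344 -60.02281457982542 tip 156.3385023620841
```

View pics/ag_w.png

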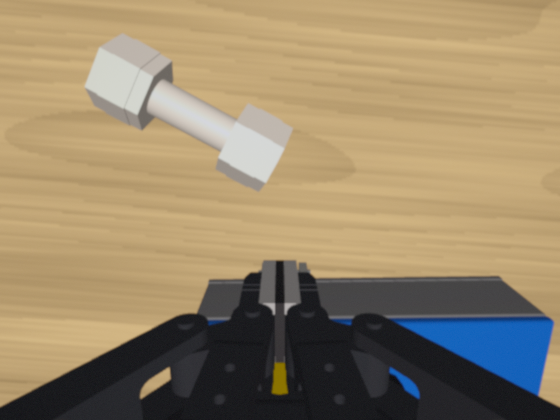

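View pics/ag_s.png

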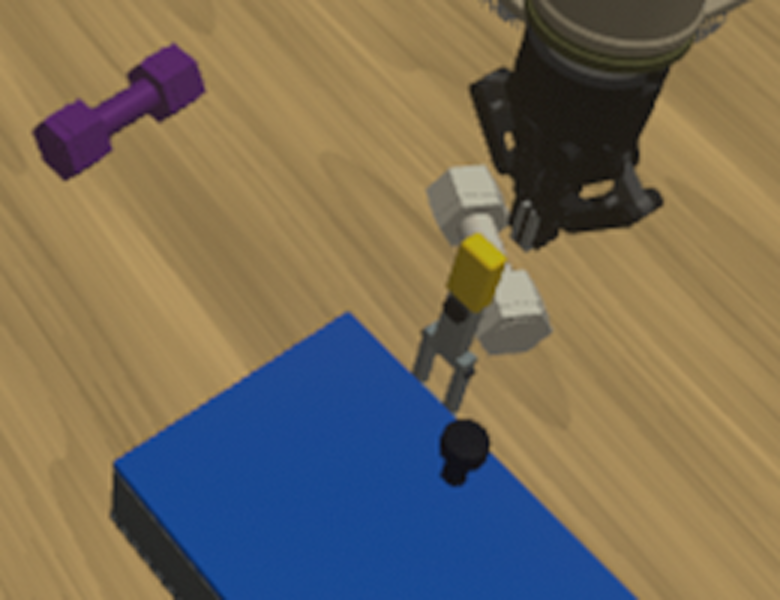

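Emit:
arm_command --pt "0.01 0 0 0 0 0" --pt "0.022 0 0 0 0 0" --pt "0.032 0 0 0 0 0" --pt "0.042 0 0 0 0 0" --pt "0.052 0 0 0 0 0" --pt "0.062 0 0 0 0 0" --pt "0.071 0.002 0 0 0 0" --pt "0.08 0.007 0 0 0 0" --pt "0.089 0.013 0 0 0 0" --pt "0.096 0.02 0 0 0 0"

```text
time: 57.75
tool_pos: [462.6, 291.9, 208.7]
tcp_rot: [-90.0, -0.0, 4.7]
ft_force: [-0.4, 0.9, 1.9]
finger_gap: 0.4
```

```bash
python3 - <<'E'
from h import *
im,m=snap("scene");crop(im,260,180,520,380,3,"ah_s")
s=r.sense();p=s["tool_pos"];d=p[:2]-[526.3,358];print(p,s["ft_force"],"F",d[0]*.9963+d[1]*.0854,-d[0]*.0854+d[1]*.9963,"tip",p[2]-72.6)
E
```

```text
[462.58921665 291.56435638 207.47706635] [ 0.35077211 -0.81255186 -0.64059411] F -69.14865741472319 -60.7489308379611 tip 134.8770663503632
```

View pics/ah_s.png

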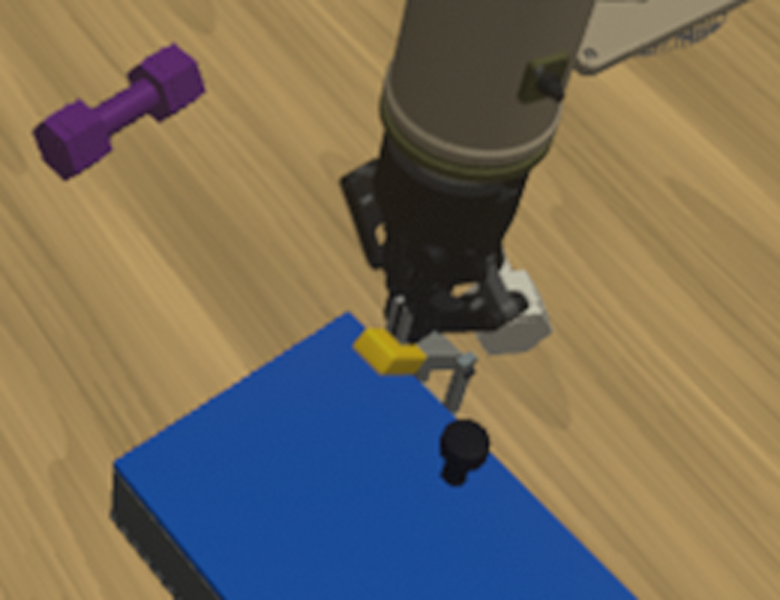

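Emit:
arm_command --pt "0.004 0.004 0 0 0 0" --pt "0.008 0.01 0 0 0 0" --pt "0.012 0.016 0 0 0 0" --pt "0.016 0.023 0 0 0 0" --pt "0.018 0.031 0 0 0 0" --pt "0.02 0.038 0 0 0 0" --pt "0.021 0.043 0 0 0 0" --pt "0.021 0.046 0 0 0 0" --pt "0.021 0.049 0 0 0 0" --pt "0.021 0.051 0 0 0 0"

```text
time: 59.05
tool_pos: [482.9, 293.6, 160.1]
tcp_rot: [-90.0, -0.0, 4.7]
ft_force: [-11.9, -5.7, 27.7]
finger_gap: 0.1
```

```bash
python3 - <<'E'
from h import *
im,m=snap("scene");crop(im,260,180,520,380,3,"ai_s")
s=r.sense();p=s["tool_pos"];d=p[:2]-[526.3,358];print(p,s["ft_force"],"F",d[0]*.9963+d[1]*.0854,-d[0]*.0854+d[1]*.9963,"tip",p[2]-72.6)
E
```

```text
[482.86475556 293.58841486 160.2877579 ] [-8.70381604 -4.67389242 18.31181963] F -48.775283404408384 -60.46389239888857 tip 87.68775790099687
```

View pics/ai_s.png

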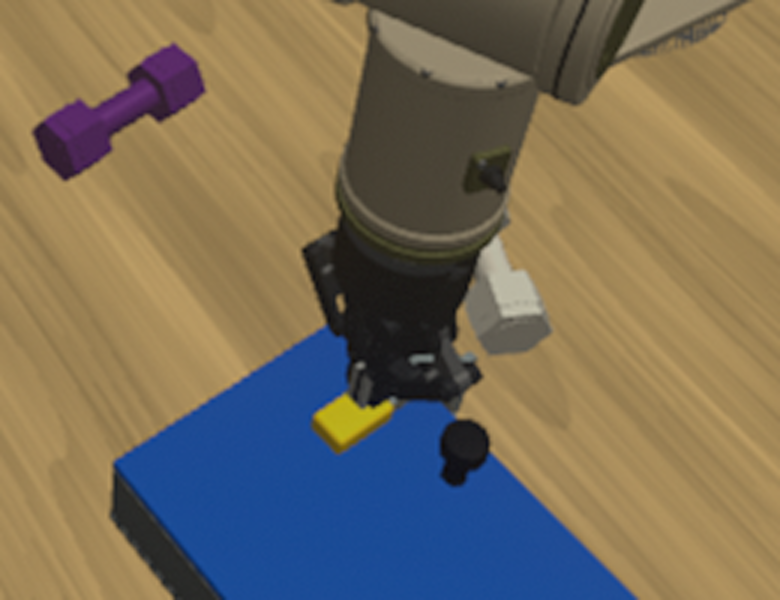

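Emit:
arm_command --pt "0 0.001 0 0 0 0" --pt "0 0.002 0 0 0 0" --pt "0 0.002 0 0 0 0" --pt "0 0 0 0 0 0" --pt "0 -0.02 0 0 0 0" --pt "0 -0.05 0 0 0 0" --pt "0 -0.1 0 0 0 0" --pt "0 -0.15 -0.02 0 0 0" --pt "0 -0.18 -0.06 0 0 0" --pt "0 -0.19 -0.1 0 0 0"

```text
time: 60.35
tool_pos: [491.5, 193.3, 351.8]
tcp_rot: [-89.9, -0.3, 4.8]
ft_force: [0.2, 0.2, -0.7]
finger_gap: -0.3
```

Emit:
arm_command --pt "0 0 -0.02 0 0 0" --pt "0 0 -0.05 0 0 0" --pt "0 0 -0.08 0 0 0" --pt "0 0 -0.11 0 0 0" --pt "0 0 -0.13 0 0 0" --pt "0 0 -0.14 0 0 0" --pt "0 0 -0.14 0 0 0" --pt "0 0 -0.14 0 0 0" --pt "0 0 -0.14 0 0 0" --pt "0 0 -0.14 0 0 0"

```text
time: 61.6
tool_pos: [502.3, 54.8, 347.9]
tcp_rot: [-90.0, 0.0, 4.8]
ft_force: [0.6, -0.1, 0.2]
finger_gap: -0.0
```

```bash
python3 - <<'E'
from h import *
im,m=snap("top","aj_t");crop(im,60,135,210,270,5,"aj_c");im,m=snap("scene","aj_s")
s=r.sense();print(s["time"],s["tool_pos"],s["ft_force"])
T=r.camera_model("top")
for n,z in [("clamp_hinge",82),("clamp_tip",82),("plain",23),("drawer_handle",60)]:
  print(n,[(round(d["conf"],2),ray(T,d["position"],z).round(1)) for d in r.spot_point("top",n)])
E
```

```text
61.7 [502.35346232  54.60416365 347.86383162] [-0.59342407 -0.16401031  0.73452717]
clamp_hinge [(0.66, array([411.6, 286.2,  82. ])), (0.61, array([515.4, 341.8,  82. ]))]
clamp_tip [(0.83, array([519.6, 307.1,  82. ]))]
plain [(0.61, array([464.6, -15.1,  23. ])), (0.52, array([ 592.2, -363.9,   23. ]))]
drawer_handle [(0.85, array([ 565.6, -362.3,   60. ]))]
```

View pics/aj_t.png

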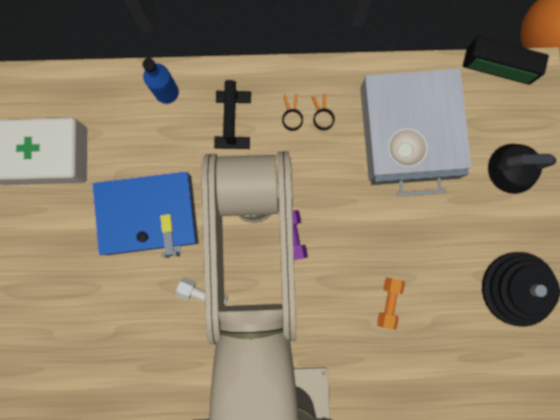

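View pics/aj_c.png

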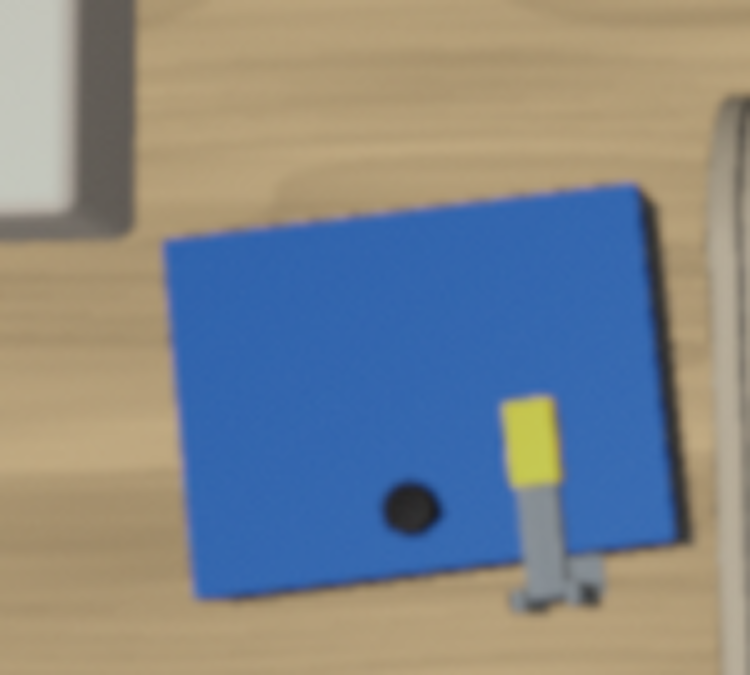

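View pics/aj_s.png

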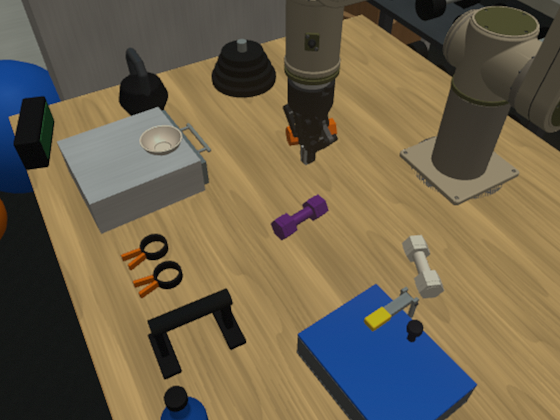

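```bash
python3 - <<'E'
from h import *
r.hand_in(); print(r.sense()["time"])
E
```

```text
the job is handed in; nothing more can be done
the job is handed in; nothing more can be done
```

The job is done and handed in at about 62 s on the robot's clock. All five tagged dumbbells were present: three green and two red.

- **Case:** The three green dumbbells lie flat and side by side in the case. The middle one turned up about 2 cm forward of where I had set it. It was still flat, inside and clear of the others, so I left it.
- **Drawer:** The two red dumbbells lie flat and side by side in the drawer. I pushed it in until it met a firm stop at about 29 N, and the last pictures show its front closed up against the unit.
- **Lid and clamp:** I pressed the lid down with the clamp still up, and the fingertips stopped at 70.5 mm, which is the height of the shut lid. I then swung the clamp down onto the lid. The fingertips stopped there at 87.7 mm, against about 90 mm expected, within the 2 mm or so of calibration error. The last pictures show the clamp flat on the lid.
- **Left alone:** I did not touch the plain dumbbell, the collars, the push-up handle, the dish or the look-alikes.

One reading disagreed: in the last top view the network put the plain dumbbell about 13 mm off. The arm was partly covering it there, and the scene camera shows it unmoved.

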